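Load a gravel sample into the bench shaker

TASK

Load the shaker: tip all six pebbles out of the tall sample cup into the steel pan from just above it, and stand the emptied cup upright on the bench again. Then push the filled pan along its lane, without lifting it off the deck, until its tongue has slipped beneath the sprung hold-down arm and is fully home against the end stops. Leave everything else on the bench where it is.

Things in the scene. Friction and masses are not known exactly. Their poses are not given: they have to be found in the camera images.
- deck: grey fixed deck of the bench shaker, 380 x 170 x 20 mm; origin at bench level, z up, top at z = 20 mm; it spans x = -185 to 195 mm. Its +x is the lane's direction towards the hold-down arm. The pan's lane runs between two aluminium rails (16 mm above the deck, inner faces at y = +-63 mm, x = -185 to 100 mm), open at the -x end. Hinge cheeks at x = 160 to 190 mm rise 40 mm above the deck.
- lane_end (a point): point on the deck's top, x = 100 mm, midway between the faces of two dark end stops (18 mm high, at y = +-26 to +-62 mm); the arm lies between them
- holddown (a joint): angle of the steel hold-down arm, rad: 0 = resting down, grows as its free end lifts (to 0.5). Hinged on the deck at x = 175 mm, 18 mm above its top; reaches 119 mm towards -x. Its nose slopes up at 25 degrees, so the pan's tongue, pushed towards +x, lifts it by itself. A spring presses it down with about 4 N. With the tongue beneath the pad it reads about 0.08.
- holddown_pad (a point): middle of the underside of the hold-down arm's rounded pad (30 mm wide, at x = 83 mm of the deck); at rest 4 mm above the deck. The nose ahead of it reaches x = 56 mm
- pan: steel pan, 0.45 kg, loose on the deck in the lane, about parallel to it. Foot plate 170 x 120 x 12 mm; origin at the centre of its underside, z up, x along the lane to the arm. An open square bin, 110 x 110 mm outside, walls 4 mm, floor 12 mm and rim 70 mm above the underside, stands at x = -85 to 25 mm; the bare tongue runs from 25 to 85 mm. 70 to 100 mm to go to the stops, under 20 N to push home.
- pan_mouth (a point): centre of the bin's open mouth at rim height (x = -30 mm of the pan). The bin's upright rear wall, flush with the plate's rear edge, is 55 mm behind it
- pan_tip (a point): middle of the front edge of the pan's tongue, on its underside; fully home it is at x = 100 mm of the deck
- cup: tall white plastic sample cup holding the six pebbles; round, straight-sided, 62 mm outer diameter, 92 mm high, wall 3 mm, bottom 4 mm, 90 g empty; origin at the centre of its underside, z up along its axis. The pebbles fill it to about 40 mm; the last leave it only when it is tipped well past level, 115 to 125 degrees from upright.
- cup_rim (a point): centre of the cup's mouth
- spare_cup: bystander: shorter white cup, empty, 62 mm diameter, 60 mm high; origin at the centre of its underside. It, the jar and the tall cup may stand in any of three places, 120 mm or more apart.
- jar: bystander: lidded specimen jar, 54 mm diameter, 70 mm high; origin at the centre of its underside
- rack: bystander: orange tube rack, 60 x 150 mm, about 95 mm high with its tubes, long along its y; origin at the centre of its underside
- bottle: bystander: capped bottle, 52 mm diameter, 110 mm high; origin at the centre of its underside
- funnel: bystander: clear funnel standing on its wide mouth, 90 mm diameter, 80 mm high; origin at the centre of its underside
- pebble0: rounded pebble, about 19 x 16 x 15 mm, 16 g, slippery; in the cup at the start; origin on its underside
- pebble1: rounded pebble, about 19 x 16 x 15 mm, 16 g, slippery; in the cup at the start; origin on its underside
- pebble2: rounded pebble, about 19 x 16 x 15 mm, 16 g, slippery; in the cup at the start; origin on its underside
- pebble3: rounded pebble, about 19 x 16 x 15 mm, 16 g, slippery; in the cup at the start; origin on its underside
- pebble4: rounded pebble, about 19 x 16 x 15 mm, 16 g, slippery; in the cup at the start; origin on its underside
- pebble5: rounded pebble, about 19 x 16 x 15 mm, 16 g, slippery; in the cup at the start; origin on its underside
Things that resemble listed ones, but are neither listed nor needed, are in the scene too. What is shaped like the cup but orange or yellow is not meant.

How it is judged (in metres and radians):
On the way, in this order (a step that is already met when the one before it is completed fails the run):
1. the cup is tipped (more than 0.8 rad) above the pan, its mouth's centre within 120 mm sideways of the bin's centre and at most 130 mm above the bin's rim (angle between cup's own z axis and vertical above 0.8 rad and horizontal distance between cup_rim and pan_mouth below 0.12 m and z of cup_rim in the frame of pan between 0.05 and 0.2 m), for 0.05 s.
2. all six pebbles lie in the pan's bin (x of pebble0 in the frame of pan between -0.083 and 0.023 m and y of pebble0 in the frame of pan between -0.053 and 0.053 m and z of pebble0 in the frame of pan between 0 and 0.075 m and x of pebble1 in the frame of pan between -0.083 and 0.023 m and y of pebble1 in the frame of pan between -0.053 and 0.053 m and z of pebble1 in the frame of pan between 0 and 0.075 m and x of pebble2 in the frame of pan between -0.083 and 0.023 m and y of pebble2 in the frame of pan between -0.053 and 0.053 m and z of pebble2 in the frame of pan between 0 and 0.075 m and x of pebble3 in the frame of pan between -0.083 and 0.023 m and y of pebble3 in the frame of pan between -0.053 and 0.053 m and z of pebble3 in the frame of pan between 0 and 0.075 m and x of pebble4 in the frame of pan between -0.083 and 0.023 m and y of pebble4 in the frame of pan between -0.053 and 0.053 m and z of pebble4 in the frame of pan between 0 and 0.075 m and x of pebble5 in the frame of pan between -0.083 and 0.023 m and y of pebble5 in the frame of pan between -0.053 and 0.053 m and z of pebble5 in the frame of pan between 0 and 0.075 m), for 0.2 s.
3. the cup stands upright on the bench, let go (angle between cup's own z axis and vertical below 0.1 rad and height (world z) of cup below 0.008 m and linear speed of cup below 0.03 m/s and contact force between the fingers and cup below 0.05 N), for 0.2 s.
4. the pan is home against the stops with its tongue under the hold-down arm (x of pan_tip in the frame of deck above 0.095 m and z of pan_tip in the frame of deck below 0.026 m and angle between pan's own z axis and vertical below 0.06 rad and value of joint holddown between 0.05 and 0.13 rad), for 0.2 s.
At the end, for the whole second after the job is handed in: All six pebbles in the pan's bin; the pan flat on the deck, its tongue within 5 mm of the end stops and under the hold-down arm, which is lifted by it (0.05 to 0.13 rad); the cup upright (within 0.1 rad) on the bench; all at rest (all of step 2 and all of step 4 and angle between cup's own z axis and vertical below 0.1 rad and height (world z) of cup below 0.008 m and linear speed of cup below 0.03 m/s and linear speed of pan below 0.02 m/s); the robot touches nothing.
It fails at once if a bystander (spare cup, jar, rack, bottle, funnel) is shifted more than 25 mm or tipped (distance of any of spare_cup, jar, rack, bottle, funnel from where it was at the start of the episode above 0.025 m or angle between any of spare_cup, jar, rack, bottle, funnel's own z axis and vertical above 0.4 rad).
It fails at once if the pan is lifted more than 25 mm off the deck (z of pan in the frame of deck above 0.045 m).
It also fails if it takes over 69 s, if anything falls off the work surface, if the arm or the gripper's body presses on something with over 40 N, if the wrist force passes 120 N, or if a joint passes its speed limit or range.

ROBOT

A 6-joint arm with a two-finger parallel gripper is mounted at the origin on the work surface. World frame = base frame: x ahead of the robot, y to its left, z up, the work surface at z = 0. Lengths are in m, angles in degrees, forces in N, time in s.
With the tool pointing down it reaches from about 0.325 to 0.775 m from the base axis. Payload 9.3 kg.
Tool frame: the origin (TCP) lies midway between the tips of the shut fingers; the grasp point (between the pads) lies bot.grip_point_offset behind it (bot.grip_point_offset is the distance from the TCP to the grasp point, in m); z points along the fingers, y is the direction in which the jaws open and shut (so a half turn about z gives the same grasp; the last joint's range is limited). The gripper opens to 85 mm and grips with 20 to 120 N. Pads are 22 mm wide; open, the fingers measure 114 mm over their backs; the gripper's body (76 mm by 85 mm) begins 54 mm behind the grasp point. The pads swing forward as they close: fully open they stand 13 mm farther back than shut.
Start: joints at [67.231, 14.817, 1.232, 76.415, 0, 81.257], TCP at [0.133, 0.534, 0.2] pointing down, gripper open.
Joint ranges: [-174.27, 174.27], [-52.1, 104.24], [-59.71, 78.15], [-110.17, 111.67], [-87.03, 83.33], [-180, 180]. Speed limits (degrees/s): [127.2, 127.2, 159.86, 180, 180, 180].

INTERFACE

Orientations are given as [roll, pitch, yaw] about the fixed x, y, z axes, in that order (R = Rz(yaw) Ry(pitch) Rx(roll)).
In Python, from station import bot gives the robot as it stands.
- The arm moves only by the shell command python3 -m handwheel 'ROWS' [OPENING] [FORCE]. ROWS is JSON, a list of rows, each an object of numbers: "dx", "dy", "dz": the shift along the tool's x, y, z in units of 4 cm (1.0 is 4 cm); "rx", "ry", "rz": the turn, a rotation vector about the tool's x, y, z in units of 0.5 rad (1.0 is 0.5 rad). In form: [{"dx": .., "dy": .., "dz": .., "rx": .., "ry": .., "rz": ..}, ...]. A call has 1 to 10 rows; each row shifts and turns the commanded pose from where the row before left it, along the tool's axes as they then stand; what a row does not reach is not made up. A row lasts 1/10 s, in which the tool goes at most 50 mm and 8.59 degrees, less where a joint would pass 70% of its speed; a pose out of reach is approached as far as the arm can. A call with a number of a shift or a turn outside -1 to 1 is refused whole. A call with a gripper value outside its range is refused whole. OPENING is the finger opening in mm, from 0 to 85.4, set as the call begins (- or left out, the last holds). The fingers move at their own pace and stop on an object; FORCE is the grip in N (left out, the last holds). Time passes only in rows, so rows that do not move let the fingers close. It gives the time, the measured TCP pose, the force and the opening at its end, in the units of the state.
- bot.state(): the state, without advancing time (a new reading comes with each control period).
- bot.read_camera(name): name is "scene" or "top" or "wrist"; returns the picture (384x512x3 uint8, blue, green, red); there is no depth.
- bot.camera_info(name): a dict with "fx", "fy", "cx", "cy" (pixels), "k1" (the pictures are not rectified: a ray, as slopes to the right and down, at radius r is drawn at 1 + k1 r^2 times it, then the intrinsics apply), "view" (4x4, takes a point from world to camera coordinates). Camera axes: x right, y down, z forward; pixel columns grow to the right and rows downward; lengths in m; the calibration is good to about 2 mm. A picture is of the moment at which its call begins: read the wrist's pose just before it. camera_info takes no time and is no camera call; for the wrist camera it gives the pose at the moment of the call.
- bot.finish_job(): hands the job in, once; it reports no verdict.
Trained networks look in the newest picture that a camera, given by its name, has taken for a name from the list of things; names that differ only in an ending like _2 or _b are one class to them, and where a whole thing is asked for, a point or a joint stands for the part that bears it (a point fixed in the world has none). Each returns a list of dicts, best first, with "conf" (0 to 1); they miss things now and then, are a little off and sometimes report something else, mostly with a low value. They report only what shows in the picture. A call takes as long as a camera call. They do not tell look-alikes from the thing itself.
- bot.find_in(name, camera): "box" ([centre column, centre row, width, height] as shares, 0 to 1, of the picture: columns of its width, rows of its height, round what is visible of it).
The state is a dict: "t": time; "joints": joint angles; "joint_velocities": joint speeds; "joint_efforts": joint torques, N m; "tcp_pos": TCP position; "eef_rot": TCP orientation; "contact_force": force on the tool from outside, world axes, zero at the start; "wrist_torque": the same for the moment, N m; "finger_gap": finger opening in m.
Only numpy, scipy, OpenCV 4.12 (cv2) and the standard library are available. Lean on these libraries where they do the work, as an engineer would, in place of code of your own. Each camera call takes 0.05 s, during which the arm holds its last target. There are 200 camera calls.

## Working session

There is one attempt and no reset: what is moved stays moved. The work goes in short steps, Python scripts to look and compute and a shell command to move; the robot and the scene stay as the last step left them, time stands still between calls to the robot, and variables do not carry over. Pictures are saved under pics/ and viewed, about 8 in all and at most 12, crops included, and the job is handed in when it is done.

```bash
ls; mkdir -p pics
python3 - <<'E'
from station import bot
import cv2,numpy as np
ims=[]
for c in("scene","top"):
    im=bot.read_camera(c);cv2.imwrite(f"pics/{c}0.png",im)
    i=bot.camera_info(c);print(c,{k:(v if k!='view' else np.round(v,4).tolist()) for k,v in i.items()})
    for n in("cup","spare_cup","jar","deck","pan","holddown","rack","bottle","funnel"):
        for d in bot.find_in(n,c)[:3]: 
            b=np.array(d["box"])*[512,384,512,384]; print(n,round(d["conf"],2),b.round(0))
print(bot.state(),bot.grip_point_offset)
E
```

```text
pics
scene {'fx': 404.644693095822, 'fy': 404.644693095822, 'cx': 249.24557216259393, 'cy': 188.49772317954523, 'k1': -0.12552350404770196, 'view': [[-0.747, 0.6648, 0.0045, 0.4351], [0.5258, 0.595, -0.6079, -0.2411], [-0.4068, -0.4517, -0.794, 1.1713], [0.0, 0.0, 0.0, 1.0]]}
cup 0.87 [305. 158.  29.  45.]
cup 0.61 [188. 156.  33.  46.]
cup 0.6 [214. 111.  26.  42.]
spare_cup 0.87 [235. 136.  26.  34.]
spare_cup 0.68 [217. 301.  46.  43.]
spare_cup 0.44 [263. 209.  89.  95.]
jar 0.71 [174. 114.  23.  36.]
deck 0.75 [287. 261. 170. 133.]
deck 0.21 [217. 301.  42.  40.]
pan 0.95 [263. 209.  92.  95.]
holddown 0.64 [322. 270.  53.  47.]
rack 0.86 [159. 211.  61.  68.]
bottle 0.86 [134. 138.  26.  42.]
funnel 0.9 [217. 304.  43.  41.]
top {'fx': 490.7148458407877, 'fy': 490.7148458407877, 'cx': 248.04877880815383, 'cy': 190.11263764534095, 'k1': -0.06107754045641488, 'view': [[0.0086, -0.9999, 0.0113, -0.0399], [-0.9969, -0.0095, -0.0786, 0.6008], [0.0787, -0.0106, -0.9968, 1.2131], [0.0, 0.0, 0.0, 1.0]]}
cup 0.77 [242. 278.  31.  29.]
cup 0.75 [357. 253.  35.  28.]
cup 0.67 [374. 163.  
[... 335 characters left out ...]
3.  35.]
{'t': 1.0, 'joints': array([6.72313439e+01, 1.48139819e+01, 1.23237743e+00, 7.64144388e+01,
       6.80622496e-04, 8.12558949e+01]), 'joint_velocities': array([ 0.04009925, -0.04865393,  0.03323219,  0.05029268,  0.07277627,
        0.03328133]), 'joint_efforts': array([-1.41287936e-03, -5.55396581e+01,  3.44732952e+01,  1.46181406e-03,
       -2.47845128e-04,  2.03750045e-05]), 'tcp_pos': array([0.13329576, 0.53360873, 0.19960797]), 'eef_rot': array([ 1.79995986e+02, -7.12056443e-05,  1.65975449e+02]), 'contact_force': array([ 0.61272602,  0.24268008, -0.29633276]), 'wrist_torque': array([ 1.28907275e-05, -6.10603330e-03,  1.82250777e-02]), 'finger_gap': 0.08537049085544295} 0.0187
```

Run:
```python
import cv2,numpy as np
a=cv2.imread("pics/scene0.png")[80:340,110:390];cv2.imwrite("pics/a.png",cv2.resize(a,(800,743))[:600])
a=cv2.resize(a,None,fx=2.3,fy=2.3,interpolation=2);cv2.imwrite("pics/a.png",a)
b=cv2.imread("pics/top0.png")[90:310,100:420];cv2.imwrite("pics/b.png",cv2.resize(b,None,fx=2.5,fy=2.5,interpolation=2))
```

```text
(no output)
```

View pics/a.png

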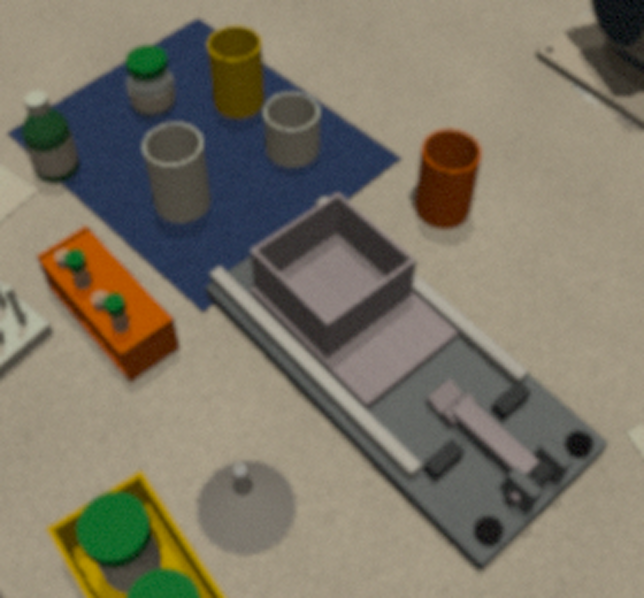

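View pics/b.png

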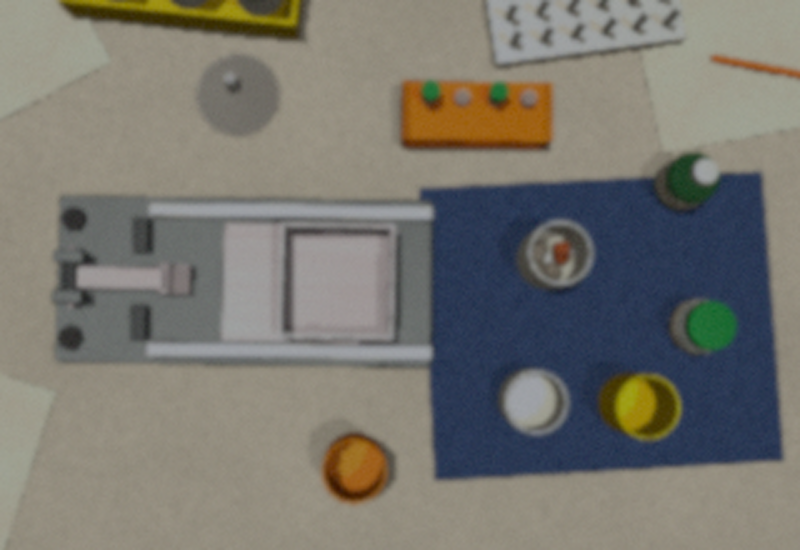

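```bash
cat > h.py <<'E'
import numpy as np,cv2
from station import bot
from scipy.spatial.transform import Rotation as R
def ray(cam,u,v,info=None):
    i=info or bot.camera_info(cam);V=np.array(i["view"])
    K=np.array([[i["fx"],0,i["cx"]],[0,i["fy"],i["cy"]],[0,0,1]])
    d=np.array([i["k1"],0,0,0,0.])
    p=cv2.undistortPoints(np.array([[[u,v]]],float),K,d)[0,0]
    Rm=V[:3,:3];return -Rm.T@V[:3,3],Rm.T@np.array([p[0],p[1],1])
def at(cam,u,v,z,info=None):
    o,d=ray(cam,u,v,info);return o+d*(z-o[2])/d[2]
def proj(cam,P,info=None):
    i=info or bot.camera_info(cam);V=np.array(i["view"])
    K=np.array([[i["fx"],0,i["cx"]],[0,i["fy"],i["cy"]],[0,0,1]])
    return cv2.projectPoints(np.array(P,float).reshape(-1,1,3),cv2.Rodrigues(V[:3,:3])[0],V[:3,3],K,np.array([i["k1"],0,0,0,0.]))[0][:,0]
E
python3 - <<'E'
from h import *
T=lambda x,y,z:at("top",100+x/2.5,90+y/2.5,z).round(4)[:2]
S=lambda x,y,z:at("scene",110+x/2.3,80+y/2.3,z).round(4)[:2]
print("cup rim top",T(560,254,.092),"base",T(555,261,.0),"scene rim",S(174,147,.092))
print("spare",T(536,402,.06),S(292,112,.06)); print("jar",T(711,327,.07),"bottle",T(705,171,.11),"yellow",T(648,406,.09),"orangecup",T(356,468,.09))
print("rack corners",[T(*p,.08) for p in((404,82),(550,82),(550,138),(404,138))])
print("deck corners",[T(*p,.02) for p in((60,197),(57,360),(433,203),(433,357))], "scene",[S(*p,.02) for p in((604,443),(482,560))])
print("rails top",[T(*p,.036) for p in((150,210),(433,212),(148,351),(433,352))])
print("bin rim corners",[T(*p,.09) for p in((287,226),(397,226),(397,338),(287,338))],[S(*p,.09) for p in((253,255),(335,198),(413,264),(328,345))])
print("tongue front",[T(*p,.032) for p in((223,222),(221,341))])
E
```

```text
cup rim top [ 0.5939 -0.2152] base [ 0.5937 -0.2253] scene rim [ 0.5993 -0.2067]
spare [ 0.4517 -0.1967] [ 0.4549 -0.1907]
jar [ 0.5257 -0.3665] bottle [ 0.6729 -0.3511] yellow [ 0.4498 -0.2993] orangecup [ 0.3899 -0.0222]
rack corners [array([ 0.7615, -0.0655]), array([ 0.7632, -0.2082]), array([ 0.7079, -0.2079]), array([ 0.7062, -0.0658])]
deck corners [array([0.6527, 0.2811]), array([0.4877, 0.2796]), array([ 0.6502, -0.0979]), array([ 0.4943, -0.0987])] scene [array([0.4923, 0.2846]), array([0.6538, 0.283 ])]
rails top [array([0.6385, 0.1864]), array([ 0.6392, -0.097 ]), array([0.4978, 0.1852]), array([ 0.4994, -0.0976])]
bin rim corners [array([0.6184, 0.0458]), array([ 0.6194, -0.0593]), array([ 0.5126, -0.06  ]), array([0.5116, 0.0444])] [array([ 0.6252, -0.0467]), array([ 0.521 , -0.0479]), array([0.5208, 0.0595]), array([0.6384, 0.0724])]
tongue front [array([0.6275, 0.1134]), array([0.5084, 0.1133])]
```

```bash
cat >> h.py <<'E'
def ori(psi,alpha):
    p,a=np.radians([psi,alpha]);z=np.array([np.cos(a)*np.cos(p),np.cos(a)*np.sin(p),-np.sin(a)])
    y=np.array([-np.sin(p),np.cos(p),0]);return np.c_[np.cross(y,z),y,z]
def M(Rm,p):
    T=np.eye(4);T[:3,:3]=Rm;T[:3,3]=p;return T
def cur():
    s=bot.state();return M(R.from_euler("xyz",s["eef_rot"],degrees=True).as_matrix(),s["tcp_pos"])
def plan(Rt,G,T0=None,off=None,n=None):
    """constant row that brings grasp point to G with tool rotation Rt"""
    from scipy.linalg import logm,expm
    T0=cur() if T0 is None else T0; off=bot.grip_point_offset if off is None else off
    T1=M(Rt,np.array(G)-Rt[:,2]*off)if 0 else M(Rt,np.array(G)+Rt[:,2]*off)
    X=np.linalg.inv(T0)@T1
    def row(n):
        E=np.real(logm(X))/n;S=expm(E);return S,np.r_[S[:3,3]/.04,R.from_matrix(S[:3,:3]).as_rotvec()/.5]
    if n is None:
        for n in range(1,100):
            S,r=row(n)
            if np.linalg.norm(r[3:])<.298 and np.linalg.norm(r[:3])<1.2 and abs(r).max()<1: break
    S,r=row(n);T=T0.copy();path=[]
    for i in range(n):T=T@S;path.append(T[:3,3])
    path=np.array(path);print("n",n,"row",dict(zip("dx dy dz rx ry rz".split(),r.round(3))))
    print("path",path[::max(1,n//5)].round(3).tolist(),"end",T1[:3,3].round(3));return T1
E
python3 - <<'E'
from h import *
c=np.array([.595,-.212]);h=np.array([np.cos(np.radians(-40)),np.sin(np.radians(-40))])
g=c-.12*h; T1=plan(ori(-40,20),[*g,.2])
T2=plan(ori(0,90),[.42,-.05,.25]);plan(ori(-40,20),[*g,.2],T2)
E
```

```text
n 18 row {'dx': np.float64(-0.784), 'dy': np.float64(-0.615), 'dz': np.float64(0.557), 'rx': np.float64(0.031), 'ry': np.float64(-0.133), 'rz': np.float64(0.044)}
path [[0.158, 0.502, 0.177], [0.234, 0.401, 0.126], [0.31, 0.291, 0.098], [0.382, 0.174, 0.094], [0.444, 0.054, 0.114], [0.493, -0.067, 0.156]] end [ 0.517 -0.146  0.194]
n 14 row {'dx': np.float64(-0.645), 'dy': np.float64(-0.969), 'dz': np.float64(-0.057), 'rx': np.float64(0.0), 'ry': np.float64(0.0), 'rz': np.float64(-0.035)}
path [[0.149, 0.49, 0.202], [0.183, 0.403, 0.206], [0.219, 0.317, 0.211], [0.259, 0.233, 0.215], [0.301, 0.15, 0.22], [0.347, 0.069, 0.225], [0.395, -0.011, 0.229]] end [ 0.42  -0.05   0.231]
n 10 row {'dx': np.float64(-0.223), 'dy': np.float64(-0.143), 'dz': np.float64(0.267), 'rx': np.float64(0.085), 'ry': np.float64(-0.234), 'rz': np.float64(0.122)}
path [[0.429, -0.056, 0.221], [0.449, -0.07, 0.203], [0.47, -0.088, 0.192], [0.491, -0.11, 0.188], [0.509, -0.134, 0.19]] end [ 0.517 -0.146  0.194]
```

```bash
python3 -m handwheel '[{"dx":-0.645,"dy":-0.969,"dz":-0.057,"rz":-0.035},{"dx":-0.645,"dy":-0.969,"dz":-0.057,"rz":-0.035},{"dx":-0.645,"dy":-0.969,"dz":-0.057,"rz":-0.035},{"dx":-0.645,"dy":-0.969,"dz":-0.057,"rz":-0.035},{"dx":-0.645,"dy":-0.969,"dz":-0.057,"rz":-0.035},{"dx":-0.645,"dy":-0.969,"dz":-0.057,"rz":-0.035},{"dx":-0.645,"dy":-0.969,"dz":-0.057,"rz":-0.035}]' 85; python3 -m handwheel '[{"dx":-0.645,"dy":-0.969,"dz":-0.057,"rz":-0.035},{"dx":-0.645,"dy":-0.969,"dz":-0.057,"rz":-0.035},{"dx":-0.645,"dy":-0.969,"dz":-0.057,"rz":-0.035},{"dx":-0.645,"dy":-0.969,"dz":-0.057,"rz":-0.035},{"dx":-0.645,"dy":-0.969,"dz":-0.057,"rz":-0.035},{"dx":-0.645,"dy":-0.969,"dz":-0.057,"rz":-0.035},{"dx":-0.645,"dy":-0.969,"dz":-0.057,"rz":-0.035}]'
python3 -c "
from h import *
s=bot.state();print(s['joints'].round(1))
h=np.array([np.cos(np.radians(-40)),np.sin(np.radians(-40))]);g=np.array([.595,-.212])-.12*h
plan(ori(-40,20),[*g,.2])"
```

```text
[67.2 14.8  1.2 76.4  0.  81.3]
n 18 row {'dx': np.float64(-0.784), 'dy': np.float64(-0.615), 'dz': np.float64(0.557), 'rx': np.float64(0.031), 'ry': np.float64(-0.133), 'rz': np.float64(0.044)}
path [[0.158, 0.502, 0.177], [0.234, 0.401, 0.126], [0.31, 0.291, 0.098], [0.382, 0.174, 0.094], [0.444, 0.054, 0.114], [0.493, -0.067, 0.156]] end [ 0.517 -0.146  0.194]invalid input at $[0]: expected keys dx, dy, dz, rx, ry, rz
invalid input at $[0]: expected keys dx, dy, dz, rx, ry, rz
```

```bash
python3 -m handwheel '[{"dx":-0.645,"dy":-0.969,"dz":-0.057,"rx":0,"ry":0,"rz":-0.035},{"dx":-0.645,"dy":-0.969,"dz":-0.057,"rx":0,"ry":0,"rz":-0.035},{"dx":-0.645,"dy":-0.969,"dz":-0.057,"rx":0,"ry":0,"rz":-0.035},{"dx":-0.645,"dy":-0.969,"dz":-0.057,"rx":0,"ry":0,"rz":-0.035},{"dx":-0.645,"dy":-0.969,"dz":-0.057,"rx":0,"ry":0,"rz":-0.035},{"dx":-0.645,"dy":-0.969,"dz":-0.057,"rx":0,"ry":0,"rz":-0.035},{"dx":-0.645,"dy":-0.969,"dz":-0.057,"rx":0,"ry":0,"rz":-0.035}]' 85 && python3 -m handwheel '[{"dx":-0.645,"dy":-0.969,"dz":-0.057,"rx":0,"ry":0,"rz":-0.035},{"dx":-0.645,"dy":-0.969,"dz":-0.057,"rx":0,"ry":0,"rz":-0.035},{"dx":-0.645,"dy":-0.969,"dz":-0.057,"rx":0,"ry":0,"rz":-0.035},{"dx":-0.645,"dy":-0.969,"dz":-0.057,"rx":0,"ry":0,"rz":-0.035},{"dx":-0.645,"dy":-0.969,"dz":-0.057,"rx":0,"ry":0,"rz":-0.035},{"dx":-0.645,"dy":-0.969,"dz":-0.057,"rx":0,"ry":0,"rz":-0.035},{"dx":-0.645,"dy":-0.969,"dz":-0.057,"rx":0,"ry":0,"rz":-0.035}]'
python3 -c "
from h import *
s=bot.state();print(s['joints'].round(1))
h=np.array([np.cos(np.radians(-40)),np.sin(np.radians(-40))]);g=np.array([.595,-.212])-.12*h
plan(ori(-40,20),[*g,.2])"
```

```text
t: 1.7
tcp_pos: [0.2587, 0.2313, 0.2159]
eef_rot: [180.0, 0.0, 173.1]
contact_force: [2.0, 0.2, 0.0]
finger_gap: 0.085
t: 2.4
tcp_pos: [0.4203, -0.0523, 0.2319]
eef_rot: [-180.0, 0.0, -180.0]
contact_force: [1.6, 1.4, 0.4]
finger_gap: 0.0849
[-18.5   1.8  -9.8  78.3   0.  -18.5]
n 10 row {'dx': np.float64(-0.219), 'dy': np.float64(-0.138), 'dz': np.float64(0.267), 'rx': np.float64(0.085), 'ry': np.float64(-0.234), 'rz': np.float64(0.122)}
path [[0.429, -0.058, 0.221], [0.449, -0.072, 0.204], [0.47, -0.089, 0.193], [0.491, -0.11, 0.188], [0.509, -0.134, 0.19]] end [ 0.517 -0.146  0.194]
```

```bash
python3 -m handwheel '[{"dx":-0.219,"dy":-0.138,"dz":0.267,"rx":0.085,"ry":-0.234,"rz":0.122},{"dx":-0.219,"dy":-0.138,"dz":0.267,"rx":0.085,"ry":-0.234,"rz":0.122},{"dx":-0.219,"dy":-0.138,"dz":0.267,"rx":0.085,"ry":-0.234,"rz":0.122},{"dx":-0.219,"dy":-0.138,"dz":0.267,"rx":0.085,"ry":-0.234,"rz":0.122},{"dx":-0.219,"dy":-0.138,"dz":0.267,"rx":0.085,"ry":-0.234,"rz":0.122},{"dx":-0.219,"dy":-0.138,"dz":0.267,"rx":0.085,"ry":-0.234,"rz":0.122},{"dx":-0.219,"dy":-0.138,"dz":0.267,"rx":0.085,"ry":-0.234,"rz":0.122},{"dx":-0.219,"dy":-0.138,"dz":0.267,"rx":0.085,"ry":-0.234,"rz":0.122},{"dx":-0.219,"dy":-0.138,"dz":0.267,"rx":0.085,"ry":-0.234,"rz":0.122},{"dx":-0.219,"dy":-0.138,"dz":0.267,"rx":0.085,"ry":-0.234,"rz":0.122}]'
python3 - <<'E'
from h import *
s=bot.state();print(s['joints'].round(1));i=bot.camera_info("wrist");im=bot.read_camera("wrist");cv2.imwrite("pics/w1.png",im)
print({k:np.round(v,4).tolist() for k,v in i.items()})
cv2.imwrite("pics/s1.png",cv2.resize(bot.read_camera("scene")[60:300,80:380],None,fx=2,fy=2))
cv2.imwrite("pics/ws1.png",np.hstack([cv2.resize(im,(400,300)),cv2.resize(bot.read_camera("scene")[60:300,70:390],(400,300))]))
print(proj("wrist",[[.595,-.212,.092],[.595,-.212,0]],i))
E
```

```text
t: 3.4
tcp_pos: [0.5385, -0.1354, 0.2232]
eef_rot: [-178.8, 67.4, 140.5]
contact_force: [1.1, -1.0, 1.7]
finger_gap: 0.0848
[ -4.1  -2.9 -59.5 -29.2 -33.6  15.5]
{'fx': 305.6496, 'fy': 305.6496, 'cx': 253.5039, 'cy': 187.8833, 'k1': -0.0794, 'view': [[0.6523, 0.7579, -0.0077, -0.2475], [0.0631, -0.0442, 0.997, -0.24], [0.7553, -0.6508, -0.0766, -0.2884], [0.0, 0.0, 0.0, 1.0]]}
[[231.96881141  82.84963338]
 [233.67839844  -2.85800629]]
```

View pics/ws1.png

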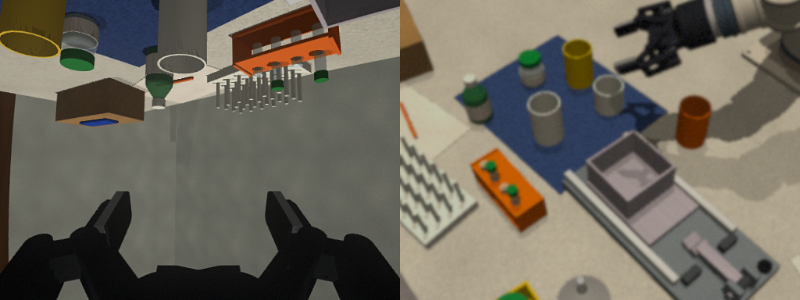

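```bash
cat > fk.py <<'E'
from h import *
from scipy.optimize import least_squares
D=[([67.231,14.817,1.232,76.415,0,81.257],[.1333,.5336,.1996],None),([-18.5,1.8,-9.8,78.3,0,-18.5],[.4203,-.0523,.2319],None),([-4.1,-2.9,-59.5,-29.2,-33.6,15.5],[.5385,-.1354,.2232],[-178.8,67.4,140.5])]
def fk(q,p):
    a,L1,L2,e,H,d,lw,lt=p;q=np.radians(q)
    Ry=lambda t:R.from_euler('y',t).as_matrix()
    R1=R.from_euler('z',q[0]).as_matrix();x=np.array([1,0,0.]);z=np.array([0,0,1.])
    P=np.array([a,d,H])+Ry(q[1])@(z*L1)
    Rb=Ry(q[1]-q[2]);P=P+Rb@(x*L2+z*e)
    Rc=Ry(q[1]-q[2]+q[3]);P=P+Rc@(x*lw)
    Rd=Rc@R.from_euler('z',q[4]).as_matrix();P=P+Rd@(x*lt)
    # tool: z along x, at j6=0 x down,y left
    Rt=Rd@np.array([[0,0,1],[0,1,0],[-1,0,0.]])@R.from_euler('z',q[5]).as_matrix()
    return R1@P,R1@Rt
E
python3 - <<'E'
from fk import *
for q,p,e in D:
    _,Rt=fk(q,[0,.4,.4,0,.3,.08,.1,.2]);print(R.from_matrix(Rt).as_euler('xyz',degrees=True).round(1),e)
best=None
for L in(.25,.35,.45,.55):
  x0=np.array([0,L,L,0,.25,.08,.1,.15])
  f=lambda p:np.r_[np.concatenate([(fk(q,p)[0]-P)*1000 for q,P,e in D]),(p-x0)*[5,1,1,5,1,1,1,1]]
  r=least_squares(f,x0);print(r.x.round(3),r.cost, abs(f(r.x)[:9]).max())
E
```

```text
[-180.    0.  166.] None
[-1.8e+02  1.0e-01 -1.8e+02] None
[-178.8   67.5  140.4] [-178.8, 67.4, 140.5]
[0.013 0.583 0.383 0.036 0.108 0.084 0.091 0.326] 0.11567888959311015 0.08083902262777387
[0.013 0.583 0.384 0.036 0.108 0.084 0.092 0.326] 0.07900173559396938 0.08085368304366902
[0.013 0.583 0.384 0.036 0.108 0.084 0.092 0.326] 0.0623044431338682 0.08086834305987695
[0.013 0.583 0.384 0.036 0.109 0.084 0.092 0.326] 0.06558701221281654 0.08088300364569867
```

```bash
cat >> fk.py <<'E'
PR=[0.013,0.583,0.384,0.036,0.108,0.084,0.092,0.326]
LO=np.array([-174.27,-52.1,-59.71,-110.17,-87.03,-180]);HI=np.array([174.27,104.24,78.15,111.67,83.33,180])
def ik(Rt,G,q0s=((-10,20,-20,30,0,0),(-10,60,20,0,0,-90),(-20,20,-40,0,-30,0),(-10,10,-50,-20,-30,-90)),off=.0187):
    T=np.array(G)+Rt[:,2]*off;best=(9,None)
    for q0 in q0s:
        f=lambda q:np.r_[(fk(q,PR)[0]-T)*10,(R.from_matrix(fk(q,PR)[1].T@Rt)).as_rotvec()]
        r=least_squares(f,np.clip(q0,LO+1,HI-1),bounds=(LO,HI))
        e=np.linalg.norm(r.fun)
        if e<best[0]:best=(e,r.x)
        if e<.003:break
    return best
E
python3 - <<'E'
from fk import *
for psi in(-60,-40,-20,0,20):
  for al in(15,25,35,45,55,65):
    e,q=ik(ori(psi,al),[.595,-.212,.06]);print(psi,al,round(e,3),q.round(0) if e<.01 else '')
E
```

```text
-60 15 0.0 [ -5.  39. -60. -73. -52.  20.]
-60 25 0.0 [ -7.  28. -54. -44. -46.  29.]
-60 35 0.0 [-10.  22. -47. -21. -39.  35.]
-60 45 0.0 [-13.  18. -40.  -3. -31.  37.]
-60 55 0.0 [-16.  17. -33.  13. -23.  38.]
-60 65 0.0 [-20.  18. -25.  27. -16.  38.]
-40 15 0.247 
-40 25 0.118 
-40 35 0.0 [-19.  19. -58. -41. -17.  12.]
-40 45 0.0 [-21.  15. -49. -17. -13.  14.]
-40 55 0.0 [-22.  14. -39.   3. -10.  15.]
-40 65 0.0 [-24.  16. -29.  21.  -7.  15.]
-20 15 0.36 
-20 25 0.198 
-20 35 0.036 
-20 45 0.0 [-31.  13. -52. -19.   8.  -8.]
-20 55 0.0 [-30.  13. -41.   1.   6.  -8.]
-20 65 0.0 [-29.  15. -31.  20.   4.  -8.]
0 15 0.213 
0 25 0.091 
0 35 0.0 [-44.  18. -57. -31.  34. -29.]
0 45 0.0 [-40.  14. -48.  -9.  27. -31.]
0 55 0.0 [-37.  14. -38.   9.  20. -32.]
0 65 0.0 [-34.  16. -29.  24.  14. -31.]
20 15 0.0 [-56.  34. -56. -43.  69. -45.]
20 25 0.0 [-53.  26. -50. -17.  60. -55.]
20 35 0.0 [-50.  21. -44.  -1.  50. -58.]
20 45 0.0 [-46.  19. -37.  12.  40. -58.]
20 55 0.0 [-42.  18. -31.  23.  30. -57.]
20 65 0.0 [-37.  19. -24.  34.  21. -55.]
```

Run:
```python
from fk import *
A=28
for psi in(-90,-75,-60,-45,-30,0,30,45,60):
  for G in([.567,-.004,.155],[.567,-.02,.21]):
    e,q=ik(ori(psi,A),G);print(psi,G,round(e,3),q.round(0) if e<.01 else '')
c=[.595,-.212];h=np.array([.5,-.866])
for s,z in((.12,.15),(.1,.2),(0,.15),(0,.06)):
    e,q=ik(ori(-60,A),[*(c-s*h),z]);print("pre",s,z,round(e,3),q.round(0))
```

```text
-90 [0.567, -0.004, 0.155] 0.0 [ 18.  34.  -4.  81. -57. 124.]
-90 [0.567, -0.02, 0.21] 0.0 [ 16.  31.  -1.  86. -58. 122.]
-75 [0.567, -0.004, 0.155] 0.0 [ 19.  26. -19.  53. -62.  98.]
-75 [0.567, -0.02, 0.21] 0.0 [ 17.  21. -16.  57. -62.  95.]
-60 [0.567, -0.004, 0.155] 0.0 [ 18.  17. -35.  17. -60.  66.]
-60 [0.567, -0.02, 0.21] 0.0 [ 16.  12. -32.  22. -59.  63.]
-45 [0.567, -0.004, 0.155] 0.0 [ 15.  11. -49. -13. -50.  39.]
-45 [0.567, -0.02, 0.21] 0.0 [ 13.   5. -45.  -5. -48.  37.]
-30 [0.567, -0.004, 0.155] 0.0 [  8.   7. -59. -32. -33.  20.]
-30 [0.567, -0.02, 0.21] 0.0 [  5.  -1. -54. -20. -31.  18.]
0 [0.567, -0.004, 0.155] 0.111 
0 [0.567, -0.02, 0.21] 0.005 [-20.  -7. -60. -23.  18. -10.]
30 [0.567, -0.004, 0.155] 0.0 [-36.   6. -54.  -7.  54. -47.]
30 [0.567, -0.02, 0.21] 0.0 [-38.   1. -47.   7.  55. -50.]
45 [0.567, -0.004, 0.155] 0.0 [-39.  13. -41.  25.  61. -77.]
45 [0.567, -0.02, 0.21] 0.0 [-41.   9. -34.  38.  62. -81.]
60 [0.567, -0.004, 0.155] 0.0 [ -39.   22.  -26.   58.   61. -108.]
60 [0.567, -0.02, 0.21] 0.0 [ -40.   19.  -20.   69.   60. -111.]
pre 0.12 0.15 0.0 [  6.  11. -48.  -7. -54.  47.]
pre 0.1 0.2 0.0 [  4.   7. -43.  -0. -52.  43.]
pre 0 0.15 0.0 [ -8.  15. -46. -20. -44.  31.]
pre 0 0.06 0.0 [ -8.  26. -52. -37. -44.  31.]
```

Run:
```python
from fk import *
c=np.array([.595,-.212]);h=np.array([.5,-.866])
T=plan(ori(-60,28),[*(c-.12*h),.125])
plan(ori(-60,28),[*(c-.004*h),.061],T)
```

```text
n 3 row {'dx': np.float64(0.784), 'dy': np.float64(0.108), 'dz': np.float64(0.321), 'rx': np.float64(0.202), 'ry': np.float64(0.057), 'rz': np.float64(0.108)}
path [[0.539, -0.131, 0.184], [0.541, -0.127, 0.15], [0.543, -0.122, 0.116]] end [ 0.543 -0.122  0.116]
n 4 row {'dx': np.float64(0.013), 'dy': np.float64(0.0), 'dz': np.float64(0.828), 'rx': np.float64(-0.0), 'ry': np.float64(-0.0), 'rz': np.float64(-0.0)}
path [[0.558, -0.147, 0.1], [0.572, -0.173, 0.084], [0.587, -0.198, 0.068], [0.601, -0.223, 0.052]] end [ 0.601 -0.223  0.052]
```

```bash
python3 -m handwheel '[{"dx":0.392,"dy":0.054,"dz":0.16,"rx":0.101,"ry":0.029,"rz":0.054},{"dx":0.392,"dy":0.054,"dz":0.16,"rx":0.101,"ry":0.029,"rz":0.054},{"dx":0.392,"dy":0.054,"dz":0.16,"rx":0.101,"ry":0.029,"rz":0.054},{"dx":0.392,"dy":0.054,"dz":0.16,"rx":0.101,"ry":0.029,"rz":0.054},{"dx":0.392,"dy":0.054,"dz":0.16,"rx":0.101,"ry":0.029,"rz":0.054},{"dx":0.392,"dy":0.054,"dz":0.16,"rx":0.101,"ry":0.029,"rz":0.054},{"dx":0,"dy":0,"dz":0,"rx":0,"ry":0,"rz":0},{"dx":0,"dy":0,"dz":0,"rx":0,"ry":0,"rz":0}]'
python3 - <<'E'
from fk import *
i=bot.camera_info("wrist");im=bot.read_camera("wrist");print(bot.find_in("cup","wrist")[:3])
c=np.array([.595,-.212]);h=np.array([.5,-.866])
plan(ori(-60,28),[*(c-.004*h),.061])
a=np.linspace(0,2*np.pi,40)
for z,col in((.092,(0,0,255)),(0,(0,255,0))):
    for u,v in proj("wrist",[[c[0]+.031*np.cos(t),c[1]+.031*np.sin(t),z] for t in a],i): cv2.circle(im,(int(round(u)),int(round(v))),1,col,-1)
cv2.imwrite("pics/w2.png",im)
E
```

```text
t: 4.35
tcp_pos: [0.5424, -0.1228, 0.1177]
eef_rot: [-180.0, 61.9, 120.0]
contact_force: [0.7, 0.1, -0.2]
finger_gap: 0.085
[{'box': [0.1739, 0.465, 0.1393, 0.1638], 'conf': 0.79}, {'box': [0.4978, 0.4053, 0.1182, 0.2607], 'conf': 0.61}]
n 4 row {'dx': np.float64(0.024), 'dy': np.float64(0.008), 'dz': np.float64(0.834), 'rx': np.float64(-0.0), 'ry': np.float64(-0.0), 'rz': np.float64(-0.001)}
path [[0.557, -0.148, 0.102], [0.572, -0.173, 0.085], [0.586, -0.198, 0.069], [0.601, -0.223, 0.052]] end [ 0.601 -0.223  0.052]
```

View pics/w2.png

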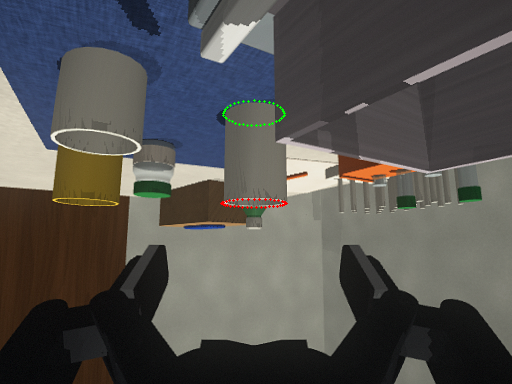

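```bash
python3 -m handwheel '[{"dx":0.02,"dy":0.01,"dz":0.6,"rx":0,"ry":0,"rz":0},{"dx":0.02,"dy":0.01,"dz":0.6,"rx":0,"ry":0,"rz":0},{"dx":0.02,"dy":0.01,"dz":0.6,"rx":0,"ry":0,"rz":0},{"dx":0.02,"dy":0,"dz":0.6,"rx":0,"ry":0,"rz":0},{"dx":0.02,"dy":0,"dz":0.5,"rx":0,"ry":0,"rz":0},{"dx":0,"dy":0,"dz":0.43,"rx":0,"ry":0,"rz":0},{"dx":0,"dy":0,"dz":0,"rx":0,"ry":0,"rz":0}]' 85 30 && python3 -m handwheel '[{"dx":0,"dy":0,"dz":0,"rx":0,"ry":0,"rz":0},{"dx":0,"dy":0,"dz":0,"rx":0,"ry":0,"rz":0},{"dx":0,"dy":0,"dz":0,"rx":0,"ry":0,"rz":0},{"dx":0,"dy":0,"dz":0,"rx":0,"ry":0,"rz":0},{"dx":0,"dy":0,"dz":0,"rx":0,"ry":0,"rz":0},{"dx":0,"dy":0,"dz":0,"rx":0,"ry":0,"rz":0},{"dx":0,"dy":0,"dz":0,"rx":0,"ry":0,"rz":0},{"dx":0,"dy":0,"dz":0,"rx":0,"ry":0,"rz":0}]' 45 40
```

```text
t: 5.15
tcp_pos: [0.6012, -0.2241, 0.0516]
eef_rot: [179.9, 62.0, 119.7]
contact_force: [0.0, 0.2, 0.7]
finger_gap: 0.0849
t: 5.95
tcp_pos: [0.6017, -0.2223, 0.0517]
eef_rot: [179.8, 62.0, 119.7]
contact_force: [-1.0, 1.6, 2.7]
finger_gap: 0.0451
```

Run:
```python
from fk import *
im=bot.read_camera("wrist");s=bot.read_camera("scene")
cv2.imwrite("pics/ws3.png",np.hstack([cv2.resize(im,(400,300)),cv2.resize(s[80:230,120:320],(400,300),interpolation=2)]))
```

```text
(no output)
```

View pics/ws3.png

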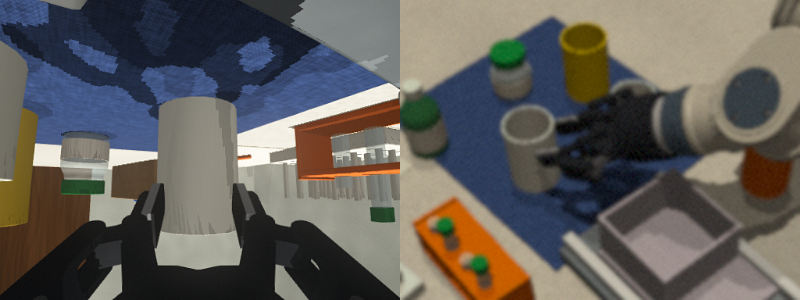

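```bash
python3 -m handwheel '[{"dx":0,"dy":0,"dz":0,"rx":0,"ry":0,"rz":0},{"dx":0,"dy":0,"dz":0,"rx":0,"ry":0,"rz":0},{"dx":0,"dy":0,"dz":0,"rx":0,"ry":0,"rz":0},{"dx":0,"dy":0,"dz":0,"rx":0,"ry":0,"rz":0},{"dx":0,"dy":0,"dz":0,"rx":0,"ry":0,"rz":0}]' 85
python3 - <<'E'
from fk import *
i=bot.camera_info("wrist");im=bot.read_camera("wrist");T=cur();print(T.round(3).tolist())
a=np.linspace(0,2*np.pi,60)
h=np.array([.5,-.866])
for d,col in((0,(0,0,255)),(.02,(0,255,0))):
  c=np.array([.595,-.212])+d*h
  for z in(.092,0):
    for u,v in proj("wrist",[[c[0]+.031*np.cos(t),c[1]+.031*np.sin(t),z] for t in a],i): cv2.circle(im,(int(round(u)),int(round(v))),1,col,-1)
cv2.imwrite("pics/w4.png",im)
E
```

```text
t: 6.55
tcp_pos: [0.6015, -0.2224, 0.0516]
eef_rot: [179.8, 62.0, 119.7]
contact_force: [-0.2, 0.6, -0.3]
finger_gap: 0.0849
[[-0.233, 0.867, 0.441, 0.602], [0.408, 0.498, -0.765, -0.222], [-0.883, 0.001, -0.469, 0.052], [0.0, 0.0, 0.0, 1.0]]
```

View pics/w4.png

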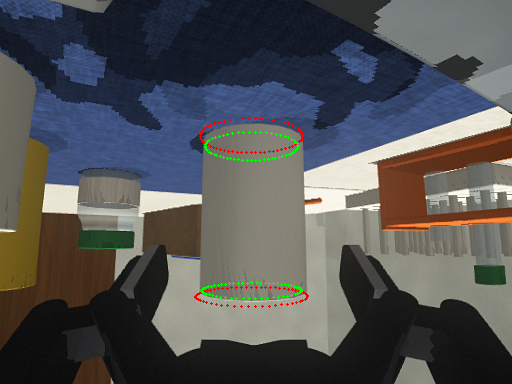

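```bash
python3 -m handwheel '[{"dx":-0.07,"dy":0,"dz":0.09,"rx":0,"ry":0,"rz":0},{"dx":-0.07,"dy":0,"dz":0.09,"rx":0,"ry":0,"rz":0},{"dx":-0.07,"dy":0,"dz":0.09,"rx":0,"ry":0,"rz":0},{"dx":-0.07,"dy":0,"dz":0.09,"rx":0,"ry":0,"rz":0},{"dx":0,"dy":0,"dz":0,"rx":0,"ry":0,"rz":0}]' 85 && python3 -m handwheel '[{"dx":0,"dy":0,"dz":0,"rx":0,"ry":0,"rz":0},{"dx":0,"dy":0,"dz":0,"rx":0,"ry":0,"rz":0},{"dx":0,"dy":0,"dz":0,"rx":0,"ry":0,"rz":0},{"dx":0,"dy":0,"dz":0,"rx":0,"ry":0,"rz":0},{"dx":0,"dy":0,"dz":0,"rx":0,"ry":0,"rz":0},{"dx":0,"dy":0,"dz":0,"rx":0,"ry":0,"rz":0},{"dx":0,"dy":0,"dz":0,"rx":0,"ry":0,"rz":0},{"dx":0,"dy":0,"dz":0,"rx":0,"ry":0,"rz":0}]' 50 40
```

```text
t: 7.1
tcp_pos: [0.6108, -0.2387, 0.055]
eef_rot: [179.8, 62.0, 119.6]
contact_force: [-0.4, 0.5, -0.2]
finger_gap: 0.0853
t: 7.9
tcp_pos: [0.6105, -0.238, 0.0551]
eef_rot: [179.8, 62.0, 119.7]
contact_force: [-2.6, 1.5, 5.6]
finger_gap: 0.0577
```

```bash
python3 -m handwheel '[{"dx":0,"dy":0,"dz":0,"rx":0,"ry":0,"rz":0},{"dx":0,"dy":0,"dz":0,"rx":0,"ry":0,"rz":0},{"dx":0,"dy":0,"dz":0,"rx":0,"ry":0,"rz":0},{"dx":0,"dy":0,"dz":0,"rx":0,"ry":0,"rz":0},{"dx":-0.07,"dy":0,"dz":0.11,"rx":0,"ry":0,"rz":0},{"dx":-0.07,"dy":0,"dz":0.11,"rx":0,"ry":0,"rz":0},{"dx":0,"dy":0,"dz":0,"rx":0,"ry":0,"rz":0}]' 85 && python3 -m handwheel '[{"dx":0,"dy":0,"dz":0,"rx":0,"ry":0,"rz":0},{"dx":0,"dy":0,"dz":0,"rx":0,"ry":0,"rz":0},{"dx":0,"dy":0,"dz":0,"rx":0,"ry":0,"rz":0},{"dx":0,"dy":0,"dz":0,"rx":0,"ry":0,"rz":0},{"dx":0,"dy":0,"dz":0,"rx":0,"ry":0,"rz":0},{"dx":0,"dy":0,"dz":0,"rx":0,"ry":0,"rz":0},{"dx":0,"dy":0,"dz":0,"rx":0,"ry":0,"rz":0},{"dx":0,"dy":0,"dz":0,"rx":0,"ry":0,"rz":0}]' 50 40
python3 - <<'E'
from fk import *
im=bot.read_camera("wrist");i=bot.camera_info("wrist")
a=np.linspace(0,2*np.pi,60);T=cur();g=T[:3,3]-T[:3,2]*.0187;h=np.array([.5,-.866])
for c,col in((g[:2],(0,0,255)),(g[:2]+.01*h,(0,255,0))):
  for z in(.092,0):
    for u,v in proj("wrist",[[c[0]+.031*np.cos(t),c[1]+.031*np.sin(t),z] for t in a],i): cv2.circle(im,(int(round(u)),int(round(v))),1,col,-1)
cv2.imwrite("pics/w5.png",im);print(g)
E
```

```text
t: 8.6
tcp_pos: [0.6161, -0.2477, 0.0558]
eef_rot: [179.8, 62.0, 119.6]
contact_force: [-0.4, 0.2, -0.3]
finger_gap: 0.0846
t: 9.4
tcp_pos: [0.6159, -0.247, 0.0558]
eef_rot: [179.8, 62.0, 119.7]
contact_force: [0.7, 0.6, 2.4]
finger_gap: 0.06
[ 0.60764058 -0.23269122  0.06454057]
```

View pics/w5.png

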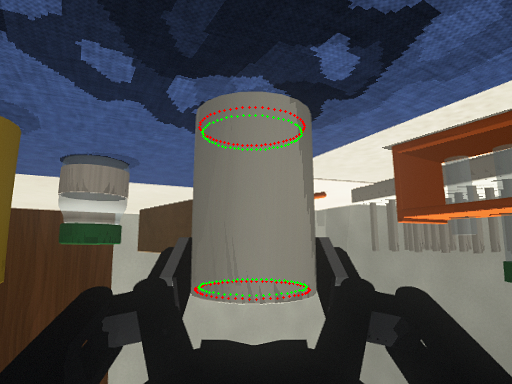

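```bash
python3 -m handwheel '[{"dx":-0.2,"dy":0,"dz":-0.106,"rx":0,"ry":0,"rz":0},{"dx":-0.3,"dy":0,"dz":-0.159,"rx":0,"ry":0,"rz":0},{"dx":-0.4,"dy":0,"dz":-0.212,"rx":0,"ry":0,"rz":0},{"dx":-0.4,"dy":0,"dz":-0.212,"rx":0,"ry":0,"rz":0},{"dx":-0.4,"dy":0,"dz":-0.212,"rx":0,"ry":0,"rz":0},{"dx":-0.4,"dy":0,"dz":-0.212,"rx":0,"ry":0,"rz":0},{"dx":-0.4,"dy":0,"dz":-0.212,"rx":0,"ry":0,"rz":0},{"dx":-0.2,"dy":0,"dz":-0.106,"rx":0,"ry":0,"rz":0},{"dx":0,"dy":0,"dz":0,"rx":0,"ry":0,"rz":0}]' 50 50
python3 - <<'E'
from fk import *
im=bot.read_camera("wrist");s=bot.read_camera("scene")
cv2.imwrite("pics/ws6.png",np.hstack([cv2.resize(im,(400,300)),cv2.resize(s[60:210,120:320],(400,300),interpolation=2)]))
T=cur();plan(T[:3,:3],[.56,-.02,.19],off=.0267)
E
```

```text
t: 10.35
tcp_pos: [0.6157, -0.2472, 0.1792]
eef_rot: [179.7, 62.1, 119.6]
contact_force: [-0.5, -0.5, -1.9]
finger_gap: 0.0597
n 5 row {'dx': np.float64(0.471), 'dy': np.float64(0.327), 'dz': np.float64(-0.887), 'rx': np.float64(0.0), 'ry': np.float64(-0.0), 'rz': np.float64(-0.0)}
path [[0.606, -0.206, 0.177], [0.598, -0.164, 0.177], [0.589, -0.123, 0.177], [0.58, -0.082, 0.177], [0.572, -0.04, 0.177]] end [ 0.572 -0.04   0.177]
```

View pics/ws6.png

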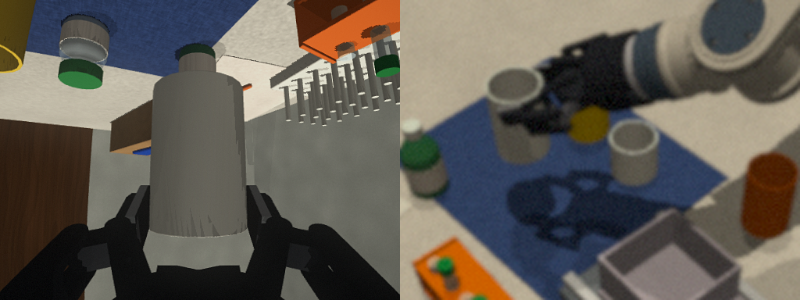

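```bash
python3 -m handwheel '[{"dx":0.12,"dy":0.08,"dz":-0.22,"rx":0,"ry":0,"rz":0},{"dx":0.24,"dy":0.164,"dz":-0.444,"rx":0,"ry":0,"rz":0},{"dx":0.26,"dy":0.18,"dz":-0.493,"rx":0,"ry":0,"rz":0},{"dx":0.26,"dy":0.18,"dz":-0.493,"rx":0,"ry":0,"rz":0},{"dx":0.26,"dy":0.18,"dz":-0.493,"rx":0,"ry":0,"rz":0},{"dx":0.26,"dy":0.18,"dz":-0.493,"rx":0,"ry":0,"rz":0},{"dx":0.26,"dy":0.18,"dz":-0.493,"rx":0,"ry":0,"rz":0},{"dx":0.26,"dy":0.18,"dz":-0.493,"rx":0,"ry":0,"rz":0},{"dx":0.26,"dy":0.18,"dz":-0.493,"rx":0,"ry":0,"rz":0},{"dx":0.17,"dy":0.12,"dz":-0.32,"rx":0,"ry":0,"rz":0}]' 
python3 -c "
from fk import *
T=cur();print(bot.state()['joints'].round(1));plan(T[:3,:3],[.56,-.02,.19],off=.0267);plan(T[:3,:3]@R.from_euler('z',-60,degrees=True).as_matrix(),[.56,-.02,.16],off=.0267)"
```

```text
t: 11.45
tcp_pos: [0.5713, -0.0389, 0.1772]
eef_rot: [-180.0, 62.0, 120.0]
contact_force: [-0.2, 0.7, -1.7]
finger_gap: 0.0596
[ 16.1  13.4 -34.   18.5 -59.   62.3]
n 1 row {'dx': np.float64(-0.024), 'dy': np.float64(-0.008), 'dz': np.float64(0.031), 'rx': np.float64(0.0), 'ry': np.float64(0.0), 'rz': np.float64(0.0)}
path [[0.572, -0.04, 0.177]] end [ 0.572 -0.04   0.177]
n 8 row {'dx': np.float64(0.075), 'dy': np.float64(0.036), 'dz': np.float64(0.048), 'rx': np.float64(0.0), 'ry': np.float64(0.0), 'rz': np.float64(-0.262)}
path [[0.573, -0.038, 0.174], [0.574, -0.038, 0.17], [0.574, -0.038, 0.166], [0.574, -0.038, 0.162], [0.574, -0.038, 0.158], [0.574, -0.039, 0.155], [0.573, -0.039, 0.151], [0.572, -0.04, 0.147]] end [ 0.572 -0.04   0.147]
```

```bash
python3 -m handwheel '[{"dx":0,"dy":0,"dz":0,"rx":0,"ry":0,"rz":-0.15},{"dx":0,"dy":0,"dz":0,"rx":0,"ry":0,"rz":-0.29},{"dx":0,"dy":0,"dz":0,"rx":0,"ry":0,"rz":-0.29},{"dx":0,"dy":0,"dz":0,"rx":0,"ry":0,"rz":-0.29},{"dx":0,"dy":0,"dz":0,"rx":0,"ry":0,"rz":-0.29},{"dx":0,"dy":0,"dz":0,"rx":0,"ry":0,"rz":-0.29},{"dx":0,"dy":0,"dz":0,"rx":0,"ry":0,"rz":-0.29},{"dx":0,"dy":0,"dz":0,"rx":0,"ry":0,"rz":-0.2},{"dx":0.12,"dy":0.23,"dz":0.145,"rx":0,"ry":0,"rz":0},{"dx":0.12,"dy":0.23,"dz":0.145,"rx":0,"ry":0,"rz":0}]'
python3 - <<'E'
from fk import *
cv2.imwrite("pics/s7.png",cv2.resize(bot.read_camera("scene")[90:290,150:400],None,fx=2.5,fy=2.5,interpolation=2))
T=cur();print("tilt",np.degrees(np.arccos((T[:3,:3]@[-.883,0,-.469])[2])),"P",T[:3,3]-T[:3,2]*.0267)
E
```

```text
t: 12.45
tcp_pos: [0.5727, -0.0402, 0.1535]
eef_rot: [-121.6, 26.4, -165.3]
contact_force: [-0.3, -0.6, -2.7]
finger_gap: 0.0594
tilt 52.392753466944214 P [ 0.56025819 -0.01992595  0.16377186]
```

View pics/s7.png

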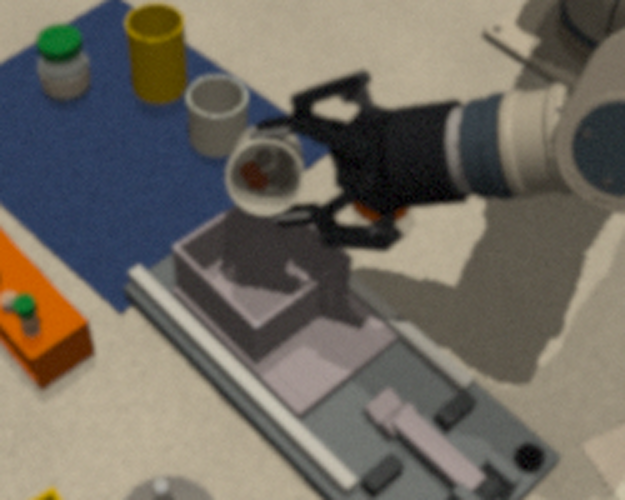

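```bash
python3 -m handwheel '[{"dx":0,"dy":0,"dz":0,"rx":0,"ry":0,"rz":-0.2},{"dx":0,"dy":0,"dz":0,"rx":0,"ry":0,"rz":-0.2},{"dx":0,"dy":0,"dz":0,"rx":0,"ry":0,"rz":-0.2},{"dx":0,"dy":0,"dz":0,"rx":0,"ry":0,"rz":-0.2},{"dx":0,"dy":0,"dz":0,"rx":0,"ry":0,"rz":-0.2},{"dx":0,"dy":0,"dz":0,"rx":0,"ry":0,"rz":-0.2},{"dx":0,"dy":0,"dz":0,"rx":0,"ry":0,"rz":-0.2},{"dx":0,"dy":0,"dz":0,"rx":0,"ry":0,"rz":-0.2},{"dx":0,"dy":0,"dz":0,"rx":0,"ry":0,"rz":-0.2},{"dx":0,"dy":0,"dz":0,"rx":0,"ry":0,"rz":-0.2}]' && python3 -m handwheel '[{"dx":0,"dy":0,"dz":0,"rx":0,"ry":0,"rz":-0.24},{"dx":0,"dy":0,"dz":0,"rx":0,"ry":0,"rz":-0.24},{"dx":0,"dy":0,"dz":0,"rx":0,"ry":0,"rz":-0.24},{"dx":0,"dy":0,"dz":0,"rx":0,"ry":0,"rz":-0.24},{"dx":0,"dy":0,"dz":0,"rx":0,"ry":0,"rz":-0.24},{"dx":0,"dy":0,"dz":0,"rx":0,"ry":0,"rz":-0.24},{"dx":0,"dy":0,"dz":0,"rx":0,"ry":0,"rz":-0.24},{"dx":0,"dy":0,"dz":0,"rx":0,"ry":0,"rz":-0.24},{"dx":0,"dy":0,"dz":0,"rx":0,"ry":0,"rz":-0.24},{"dx":0,"dy":0,"dz":0,"rx":0,"ry":0,"rz":0}]'
python3 - <<'E'
from fk import *
cv2.imwrite("pics/s8.png",np.hstack([cv2.resize(bot.read_camera("scene")[110:270,180:380],(400,320),interpolation=2),cv2.resize(bot.read_camera("top")[130:290,140:340],(400,320),interpolation=2)]))
T=cur();print("tilt",np.degrees(np.arccos((T[:3,:3]@[-.883,0,-.469])[2])),"P",T[:3,3]-T[:3,2]*.0267,bot.state()['joints'])
E
```

```text
t: 13.5
tcp_pos: [0.5726, -0.0404, 0.1538]
eef_rot: [-120.9, -24.0, -136.4]
contact_force: [-0.6, -0.2, -1.9]
finger_gap: 0.0599
t: 14.5
tcp_pos: [0.5728, -0.0404, 0.1541]
eef_rot: [-178.3, -62.0, -62.0]
contact_force: [-0.1, 0.4, -1.2]
finger_gap: 0.0599
tilt 124.00804340225436 P [ 0.56109865 -0.02004346  0.16670717] [  15.91572393   15.29426369  -35.79553928   14.41519847  -58.94373937
 -116.80159151]
```

View pics/s8.png

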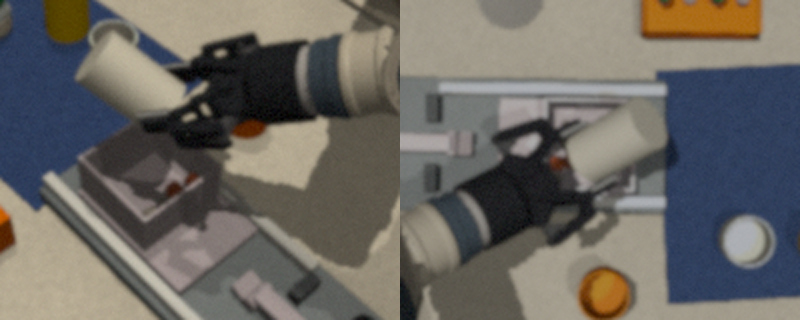

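```bash
python3 -m handwheel '[{"dx":0,"dy":0,"dz":0,"rx":0,"ry":0.15,"rz":0},{"dx":0,"dy":0,"dz":0,"rx":0,"ry":0.15,"rz":0},{"dx":0,"dy":0,"dz":0,"rx":0,"ry":0,"rz":0},{"dx":0,"dy":0,"dz":0,"rx":0,"ry":0,"rz":0},{"dx":0,"dy":0,"dz":0,"rx":0,"ry":0,"rz":0},{"dx":0,"dy":0,"dz":0,"rx":0,"ry":0,"rz":0},{"dx":0,"dy":0,"dz":0,"rx":0,"ry":0,"rz":0}]'; python3 -c "
from fk import *
f=[]
for i in range(8): bot.read_camera('top'); f.append(bot.state()['contact_force'][2])
print(np.round(f,2),np.mean(f))"
python3 -m handwheel '[{"dx":0,"dy":0,"dz":0,"rx":0,"ry":-0.15,"rz":0},{"dx":0,"dy":0,"dz":0,"rx":0,"ry":-0.15,"rz":0},{"dx":0,"dy":0,"dz":0,"rx":0,"ry":0,"rz":0}]'
```

```text
t: 15.3
tcp_pos: [0.5733, -0.0409, 0.1551]
eef_rot: [-177.0, -70.6, -63.4]
contact_force: [0.2, 0.5, -0.8]
finger_gap: 0.0593
[-0.   -0.46 -0.17 -0.71 -0.39 -0.35 -0.4  -1.28] -0.46952610390963545
t: 16.0
tcp_pos: [0.574, -0.0409, 0.1565]
eef_rot: [-177.6, -62.0, -62.8]
contact_force: [-0.3, -0.1, 0.0]
finger_gap: 0.0599
```

```bash
python3 -m handwheel '[{"dx":0.4,"dy":0,"dz":-0.21,"rx":0,"ry":0,"rz":0},{"dx":0.4,"dy":0,"dz":-0.21,"rx":0,"ry":0,"rz":0},{"dx":0,"dy":0,"dz":0,"rx":0,"ry":0,"rz":0.29},{"dx":0,"dy":0,"dz":0,"rx":0,"ry":0,"rz":0.29},{"dx":0,"dy":0,"dz":0,"rx":0,"ry":0,"rz":0.29},{"dx":0,"dy":0,"dz":0,"rx":0,"ry":0,"rz":0.29},{"dx":0,"dy":0,"dz":0,"rx":0,"ry":0,"rz":0.29},{"dx":0,"dy":0,"dz":0,"rx":0,"ry":0,"rz":0.29},{"dx":0,"dy":0,"dz":0,"rx":0,"ry":0,"rz":0.29},{"dx":0,"dy":0,"dz":0,"rx":0,"ry":0,"rz":0.29}]' && python3 -m handwheel '[{"dx":0,"dy":0,"dz":0,"rx":0,"ry":0,"rz":0.29},{"dx":0,"dy":0,"dz":0,"rx":0,"ry":0,"rz":0.29},{"dx":0,"dy":0,"dz":0,"rx":0,"ry":0,"rz":0.29},{"dx":0,"dy":0,"dz":0,"rx":0,"ry":0,"rz":0.29},{"dx":0,"dy":0,"dz":0,"rx":0,"ry":0,"rz":0.29},{"dx":0,"dy":0,"dz":0,"rx":0,"ry":0,"rz":0.29},{"dx":0,"dy":0,"dz":0,"rx":0,"ry":0,"rz":0.29},{"dx":0,"dy":0,"dz":0,"rx":0,"ry":0,"rz":0.29},{"dx":0,"dy":0,"dz":0,"rx":0,"ry":0,"rz":0.29},{"dx":0,"dy":0,"dz":0,"rx":0,"ry":0,"rz":0.29}]'  && python3 -m handwheel '[{"dx":0,"dy":0,"dz":0,"rx":0,"ry":0,"rz":0.29},{"dx":0,"dy":0,"dz":0,"rx":0,"ry":0,"rz":0.29},{"dx":0,"dy":0,"dz":0,"rx":0,"ry":0,"rz":0.29},{"dx":0,"dy":0,"dz":0,"rx":0,"ry":0,"rz":0.1},{"dx":0,"dy":0,"dz":0,"rx":0,"ry":0,"rz":0},{"dx":0,"dy":0,"dz":0,"rx":0,"ry":0,"rz":0}]'
python3 -c "
from fk import *
plan(ori(-60.3,28),[.6036,-.2258,.1],off=.0267,n=12)"
```

```text
t: 17.0
tcp_pos: [0.5724, -0.0413, 0.1899]
eef_rot: [-119.7, -19.5, -139.3]
contact_force: [-0.2, 0.3, -1.2]
finger_gap: 0.0597
t: 18.0
tcp_pos: [0.5724, -0.0413, 0.19]
eef_rot: [-137.4, 50.5, 169.9]
contact_force: [0.3, -0.1, -0.6]
finger_gap: 0.0601
t: 18.6
tcp_pos: [0.5724, -0.0412, 0.1901]
eef_rot: [-176.6, 62.0, 123.7]
contact_force: [-0.3, 0.3, -0.9]
finger_gap: 0.0596
n 12 row {'dx': np.float64(-0.004), 'dy': np.float64(-0.135), 'dz': np.float64(0.467), 'rx': np.float64(0.001), 'ry': np.float64(0.0), 'rz': np.float64(0.005)}
path [[0.576, -0.058, 0.182], [0.583, -0.093, 0.165], [0.59, -0.127, 0.148], [0.598, -0.161, 0.13], [0.605, -0.195, 0.113], [0.612, -0.229, 0.096]] end [ 0.615 -0.246  0.087]
```

```bash
python3 -c "
from fk import *
T=plan(ori(-60.3,28),[.6036,-.2258,.18],off=.0267,n=10)
plan(ori(-60.3,28),[.6036,-.2258,.072],T,off=.0267,n=8)"
```

```text
n 10 row {'dx': np.float64(-0.181), 'dy': np.float64(-0.165), 'dz': np.float64(0.466), 'rx': np.float64(0.001), 'ry': np.float64(0.0), 'rz': np.float64(0.007)}
path [[0.577, -0.062, 0.188], [0.586, -0.103, 0.183], [0.594, -0.144, 0.179], [0.603, -0.185, 0.174], [0.611, -0.226, 0.17]] end [ 0.615 -0.246  0.167]
n 8 row {'dx': np.float64(0.298), 'dy': np.float64(0.0), 'dz': np.float64(0.158), 'rx': np.float64(0.0), 'ry': np.float64(0.0), 'rz': np.float64(-0.0)}
path [[0.615, -0.246, 0.154], [0.615, -0.246, 0.14], [0.615, -0.246, 0.127], [0.615, -0.246, 0.113], [0.615, -0.246, 0.1], [0.615, -0.246, 0.086], [0.615, -0.246, 0.073], [0.615, -0.246, 0.059]] end [ 0.615 -0.246  0.059]
```

```bash
python3 -m handwheel '[{"dx":-0.181,"dy":-0.165,"dz":0.466,"rx":0.001,"ry":0,"rz":0.007},{"dx":-0.181,"dy":-0.165,"dz":0.466,"rx":0.001,"ry":0,"rz":0.007},{"dx":-0.181,"dy":-0.165,"dz":0.466,"rx":0.001,"ry":0,"rz":0.007},{"dx":-0.181,"dy":-0.165,"dz":0.466,"rx":0.001,"ry":0,"rz":0.007},{"dx":-0.181,"dy":-0.165,"dz":0.466,"rx":0.001,"ry":0,"rz":0.007},{"dx":-0.181,"dy":-0.165,"dz":0.466,"rx":0.001,"ry":0,"rz":0.007},{"dx":-0.181,"dy":-0.165,"dz":0.466,"rx":0.001,"ry":0,"rz":0.007},{"dx":-0.181,"dy":-0.165,"dz":0.466,"rx":0.001,"ry":0,"rz":0.007},{"dx":-0.181,"dy":-0.165,"dz":0.466,"rx":0.001,"ry":0,"rz":0.007},{"dx":-0.181,"dy":-0.165,"dz":0.466,"rx":0.001,"ry":0,"rz":0.007}]' && python3 -m handwheel '[{"dx":0.298,"dy":0,"dz":0.158,"rx":0,"ry":0,"rz":0},{"dx":0.298,"dy":0,"dz":0.158,"rx":0,"ry":0,"rz":0},{"dx":0.298,"dy":0,"dz":0.158,"rx":0,"ry":0,"rz":0},{"dx":0.298,"dy":0,"dz":0.158,"rx":0,"ry":0,"rz":0},{"dx":0.298,"dy":0,"dz":0.158,"rx":0,"ry":0,"rz":0},{"dx":0.298,"dy":0,"dz":0.158,"rx":0,"ry":0,"rz":0},{"dx":0.298,"dy":0,"dz":0.158,"rx":0,"ry":0,"rz":0},{"dx":0.24,"dy":0,"dz":0.128,"rx":0,"ry":0,"rz":0},{"dx":0,"dy":0,"dz":0,"rx":0,"ry":0,"rz":0},{"dx":0,"dy":0,"dz":0,"rx":0,"ry":0,"rz":0}]'
python3 - <<'E'
from fk import *
im=bot.read_camera("top");bot.find_in
cv2.imwrite("pics/t9.png",np.hstack([cv2.resize(im[140:290,160:360],(400,300),interpolation=2),cv2.resize(bot.read_camera("scene")[80:260,150:390],(400,300),interpolation=2)]))
E
```

```text
t: 19.6
tcp_pos: [0.6149, -0.2471, 0.1676]
eef_rot: [179.8, 62.0, 119.4]
contact_force: [0.2, -0.0, -1.4]
finger_gap: 0.0599
t: 20.6
tcp_pos: [0.6152, -0.246, 0.0623]
eef_rot: [179.7, 62.0, 119.3]
contact_force: [-1.0, -0.4, -0.3]
finger_gap: 0.0594
```

View pics/t9.png

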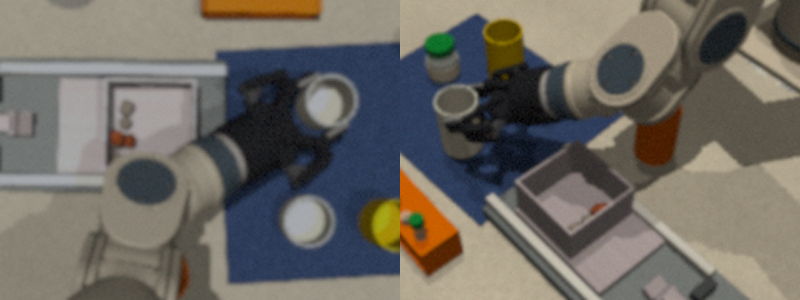

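```bash
python3 -m handwheel '[{"dx":0.045,"dy":0,"dz":0.024,"rx":0,"ry":0,"rz":0},{"dx":0.045,"dy":0,"dz":0.024,"rx":0,"ry":0,"rz":0},{"dx":0.04,"dy":0,"dz":0.021,"rx":0,"ry":0,"rz":0},{"dx":0,"dy":0,"dz":0,"rx":0,"ry":0,"rz":0},{"dx":0,"dy":0,"dz":0,"rx":0,"ry":0,"rz":0}]'
```

```text
t: 21.2
tcp_pos: [0.6153, -0.2459, 0.0565]
eef_rot: [179.6, 62.0, 119.1]
contact_force: [-0.5, 0.8, -0.8]
finger_gap: 0.0597
```

```bash
python3 -m handwheel '[{"dx":0.02,"dy":0,"dz":0.01,"rx":0,"ry":0,"rz":0},{"dx":0,"dy":0,"dz":0,"rx":0,"ry":0,"rz":0},{"dx":0,"dy":0,"dz":0,"rx":0,"ry":0,"rz":0}]' && python3 -m handwheel '[{"dx":0.01,"dy":0,"dz":0.006,"rx":0,"ry":0,"rz":0},{"dx":0,"dy":0,"dz":0,"rx":0,"ry":0,"rz":0},{"dx":0,"dy":0,"dz":0,"rx":0,"ry":0,"rz":0}]'
```

```text
t: 21.5
tcp_pos: [0.6155, -0.2459, 0.0559]
eef_rot: [179.5, 62.0, 119.1]
contact_force: [-0.4, 0.3, -0.3]
finger_gap: 0.0599
t: 21.8
tcp_pos: [0.6156, -0.2461, 0.0559]
eef_rot: [179.5, 62.1, 119.0]
contact_force: [-0.5, 0.8, 4.7]
finger_gap: 0.0595
```

```bash
python3 -m handwheel '[{"dx":0,"dy":0,"dz":0,"rx":0,"ry":0,"rz":0},{"dx":0,"dy":0,"dz":0,"rx":0,"ry":0,"rz":0},{"dx":0,"dy":0,"dz":0,"rx":0,"ry":0,"rz":0},{"dx":0,"dy":0,"dz":0,"rx":0,"ry":0,"rz":0},{"dx":0,"dy":0,"dz":0,"rx":0,"ry":0,"rz":0},{"dx":0,"dy":0,"dz":-0.2,"rx":0,"ry":0,"rz":0},{"dx":0,"dy":0,"dz":-0.4,"rx":0,"ry":0,"rz":0},{"dx":0,"dy":0,"dz":-0.6,"rx":0,"ry":0,"rz":0},{"dx":-0.1,"dy":0,"dz":-0.8,"rx":0,"ry":0,"rz":0},{"dx":-0.2,"dy":0,"dz":-0.8,"rx":0,"ry":0,"rz":0}]' 85 && python3 -m handwheel '[{"dx":-0.6,"dy":0,"dz":-0.4,"rx":0,"ry":0,"rz":0},{"dx":-0.6,"dy":0,"dz":-0.4,"rx":0,"ry":0,"rz":0},{"dx":-0.6,"dy":0,"dz":-0.3,"rx":0,"ry":0,"rz":0},{"dx":-0.6,"dy":0,"dz":-0.3,"rx":0,"ry":0,"rz":0},{"dx":-0.6,"dy":0,"dz":-0.3,"rx":0,"ry":0,"rz":0},{"dx":0,"dy":0,"dz":0,"rx":0,"ry":0,"rz":0}]' 0
python3 - <<'E'
from fk import *
print(bot.state()['joints'].round(0))
im=bot.read_camera("top");
cv2.imwrite("pics/t10.png",np.hstack([cv2.resize(im[140:290,160:360],(400,300),interpolation=2),cv2.resize(bot.read_camera("scene")[80:260,150:390],(400,300),interpolation=2)]))
for psi in(0,30,60,90):
  for al in(90,75,60,50,40):
    e1,q1=ik(ori(psi,al),[.567,-.09,.06]);e2,q2=ik(ori(psi,al),[.567,.02,.06]);print(psi,al,round(e1,3),round(e2,3),q1.round(0) if e1+e2<.01 else'',q2.round(0) if e1+e2<.01 else'')
E
```

```text
t: 22.8
tcp_pos: [0.5678, -0.164, 0.1184]
eef_rot: [179.8, 62.0, 119.3]
contact_force: [0.8, 0.2, 0.1]
finger_gap: 0.0853
t: 23.4
tcp_pos: [0.5677, -0.1616, 0.261]
eef_rot: [178.8, 62.2, 118.5]
contact_force: [-0.3, -0.9, -0.2]
finger_gap: 0.0002
[  1.   2. -36.   9. -51.  41.]
0 90 0.0 0.0 [-17.  22. -13.  55.   0. -17.] [ -6.  21. -14.  55.   0.  -6.]
0 75 0.0 0.0 [-20.  14. -27.  34.   5. -20.] [ -8.  13. -29.  33.   2.  -7.]
0 60 0.0 0.0 [-24.   9. -42.  11.  12. -21.] [ -9.   8. -44.   9.   4.  -8.]
0 50 0.0 0.0 [-26.   8. -52.  -7.  17. -21.] [-10.   7. -54. -11.   6.  -8.]
0 40 0.044 0.078  
30 90 0.0 0.0 [-17.  22. -13.  55.   0. -47.] [ -6.  21. -14.  55.   0. -36.]
30 75 0.0 0.0 [-24.  16. -24.  41.  12. -53.] [-12.  15. -26.  38.  10. -41.]
30 60 0.0 0.0 [-31.  13. -34.  27.  26. -58.] [-19.  11. -39.  19.  22. -44.]
30 50 0.0 0.0 [-37.  14. -41.  17.  36. -60.] [-23.  10. -47.   6.  31. -46.]
30 40 0.0 0.0 [-41.  16. -47.   6.  47. -62.] [-28.  12. -55. -10.  40. -46.]
60 90 0.0 0.0 [-17.  22. -13.  55.   0. -77.] [ -6.  21. -14.  55.   0. -66.]
60 75 0.0 0.0 [-26.  20. -17.  51.  15. -85.] [-14.  18. -21.  47.  14. -74.]
60 60 0.0 0.0 [-33.  22. -21.  50.  30. -94.] [-23.  18. -27.  41.  30. -81.]
60 50 0.0 0.0 [ -38.   24.  -23.   50.   40. -101.] [-28.  19. -30.  38.  40. -87.]
60 40 0.0 0.0 [ -42.   28.  -24.   53.   48. -109.] [-32.  23. -33.  37.  50. -93.]
90 90 0.0 0.0 [ -17.   22.  -13.   55.    0. -107.] [ -6.  21. -14.  55.   0. -96.]
90 75 0.0 0.0 [ -25.   25.  -10.   62.   14. -116.] [ -14.   23.  -13.   58.   15. -105.]
90 60 0.0 0.0 [ -31.   30.   -6.   70.   25. -125.] [ -22.   27.  -12.   63.   28. -115.]
90 50 0.0 0.0 [ -34.   35.   -3.   77.   32. -132.] [ -26.   30.  -11.   68.   35. -122.]
90 40 0.0 0.0 [ -37.   40.   -1.   85.   38. -140.] [ -29.   35.  -10.   75.   42. -130.]
```

View pics/t10.png

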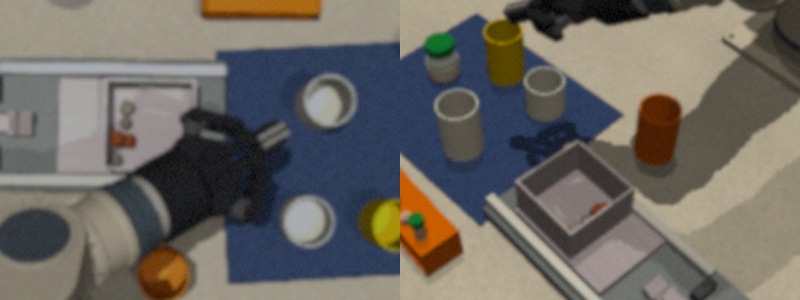

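```bash
python3 -c "
from fk import *
Rt=ori(-90,90);print(Rt.round(2).tolist())
plan(Rt,[.567,-.11,.22],n=11);print(ik(Rt,[.567,-.11,.22]))"
```

```text
[[-0.0, 1.0, 0.0], [1.0, 0.0, -0.0], [-0.0, 0.0, -1.0]]
n 11 row {'dx': np.float64(0.174), 'dy': np.float64(0.021), 'dz': np.float64(0.045), 'rx': np.float64(0.051), 'ry': np.float64(0.192), 'rz': np.float64(0.084)}
path [[0.567, -0.16, 0.25], [0.566, -0.154, 0.237], [0.566, -0.146, 0.225], [0.566, -0.135, 0.215], [0.566, -0.123, 0.207], [0.567, -0.11, 0.201]] end [ 0.567 -0.11   0.201]
(np.float64(1.8248665516415878e-14), array([-1.93417535e+01,  1.75036210e+01,  5.49148752e+00,  7.79878665e+01,
       -2.54198849e-15,  7.06582465e+01]))
```

```bash
python3 -m handwheel '[{"dx":0.174,"dy":0.021,"dz":0.045,"rx":0.051,"ry":0.192,"rz":0.084},{"dx":0.174,"dy":0.021,"dz":0.045,"rx":0.051,"ry":0.192,"rz":0.084},{"dx":0.174,"dy":0.021,"dz":0.045,"rx":0.051,"ry":0.192,"rz":0.084},{"dx":0.174,"dy":0.021,"dz":0.045,"rx":0.051,"ry":0.192,"rz":0.084},{"dx":0.174,"dy":0.021,"dz":0.045,"rx":0.051,"ry":0.192,"rz":0.084},{"dx":0.174,"dy":0.021,"dz":0.045,"rx":0.051,"ry":0.192,"rz":0.084},{"dx":0.174,"dy":0.021,"dz":0.045,"rx":0.051,"ry":0.192,"rz":0.084},{"dx":0.174,"dy":0.021,"dz":0.045,"rx":0.051,"ry":0.192,"rz":0.084},{"dx":0.174,"dy":0.021,"dz":0.045,"rx":0.051,"ry":0.192,"rz":0.084}]' && python3 -m handwheel '[{"dx":0.174,"dy":0.021,"dz":0.045,"rx":0.051,"ry":0.192,"rz":0.084},{"dx":0.174,"dy":0.021,"dz":0.045,"rx":0.051,"ry":0.192,"rz":0.084},{"dx":0,"dy":0,"dz":0,"rx":0,"ry":0,"rz":0},{"dx":0,"dy":0,"dz":0,"rx":0,"ry":0,"rz":0}]' 30
python3 - <<'E'
from fk import *
print(bot.state()['joints'].round(0))
plan(ori(-90,90),[.567,-.11,.05+.0187])
im=bot.read_camera("top")
cv2.imwrite("pics/t11.png",np.hstack([cv2.resize(im[160:240,130:270],(560,320),interpolation=2),cv2.resize(bot.read_camera("scene")[150:290,200:340],(240,240),interpolation=2)[:320].repeat(1,0) if 0 else np.vstack([cv2.resize(bot.read_camera("scene")[160:260,210:310],(240,240),interpolation=2),np.zeros((80,240,3),np.uint8)])]))
for i in range(6): print(i,[(round(d['conf'],2),(np.array(d['box'][:2])*[512,384]).round()) for d in bot.find_in(f"pebble{i}","top")]) if i==0 else 0
E
```

```text
t: 24.4
tcp_pos: [0.5657, -0.1229, 0.2046]
eef_rot: [177.6, 10.8, 94.5]
contact_force: [-0.3, -0.3, -0.6]
finger_gap: 0.0002
t: 24.8
tcp_pos: [0.5668, -0.1108, 0.199]
eef_rot: [-179.9, 0.1, 90.0]
contact_force: [0.2, 1.1, -0.6]
finger_gap: 0.0303
[-19.  18.   5.  77.  -0.  71.]
n 4 row {'dx': np.float64(0.006), 'dy': np.float64(0.002), 'dz': np.float64(0.931), 'rx': np.float64(-0.001), 'ry': np.float64(0.001), 'rz': np.float64(0.0)}
path [[0.567, -0.111, 0.162], [0.567, -0.11, 0.125], [0.567, -0.11, 0.087], [0.567, -0.11, 0.05]] end [ 0.567 -0.11   0.05 ]
0 [(0.59, array([224., 196.])), (0.52, array([219., 211.]))]
```

```bash
python3 -m handwheel '[{"dx":0,"dy":0,"dz":0.6,"rx":0,"ry":0,"rz":0},{"dx":0,"dy":0,"dz":0.8,"rx":0,"ry":0,"rz":0},{"dx":0,"dy":0,"dz":0.8,"rx":0,"ry":0,"rz":0},{"dx":0,"dy":0,"dz":0.7,"rx":0,"ry":0,"rz":0},{"dx":0,"dy":0,"dz":0.5,"rx":0,"ry":0,"rz":0},{"dx":0,"dy":0,"dz":0.3,"rx":0,"ry":0,"rz":0},{"dx":0,"dy":0,"dz":0,"rx":0,"ry":0,"rz":0}]' && python3 -m handwheel '[{"dx":0.2,"dy":0,"dz":0,"rx":0,"ry":0,"rz":0},{"dx":0.2,"dy":0,"dz":0,"rx":0,"ry":0,"rz":0},{"dx":0.2,"dy":0,"dz":0,"rx":0,"ry":0,"rz":0},{"dx":0.2,"dy":0,"dz":0,"rx":0,"ry":0,"rz":0},{"dx":0.1,"dy":0,"dz":0,"rx":0,"ry":0,"rz":0}]'
python3 - <<'E'
from fk import *
im=cv2.imread("pics/t11.png")[:,:560]; g=cv2.resize(cv2.cvtColor(im,cv2.COLOR_BGR2GRAY),(140,80))
# bin region: full cols ~214-258 rows 180-226 -> crop minus (130,160)
s=im[::4,::4].astype(int)[20:66,84:130]
print('\n'.join(''.join(('R' if p[2]-p[0]>50 else '0123456789'[min(9,p.sum()//75)]) for p in r) for r in s))
E
```

```text
t: 25.65
tcp_pos: [0.5665, -0.1095, 0.0516]
eef_rot: [-180.0, -0.0, 90.1]
contact_force: [0.9, -0.8, 0.8]
finger_gap: 0.03
t: 26.15
tcp_pos: [0.5675, -0.0732, 0.053]
eef_rot: [179.9, 0.0, 90.0]
contact_force: [-0.2, 0.1, -1.4]
finger_gap: 0.0302
4444444444444444444444444444444444444444444443
4333333333333333333333333333333333333444444443
3222222222222222222222222222222222222333334443
3212222222222222223322322222222222222222223443
3222333333333333333333333333333333333333333432
3223444444444444444444444444444444444444444432
3223455555555555555555555555555555555555444432
3223455555555555555555555555555555555555544432
3223455555555555555555555555555555555555544432
3223455555555555555555555555555555555555544432
3223455444445555555555555555555555555555544432
3223454433344455555555555555555555555555544432
3223454433333445555555555555555555555555544432
3223444333333345555555555555555555555555544432
3223444333332344555555555555555555555555544432
3223444333322344555555555555555555555555544432
3223444333223345555555555555555555555555544432
3223454332233455555555555555555555555555544432
32234544
[... 607 characters left out ...]
RRRRRRRRR234555555555555555555555555444432
2222RR111RRRR234555555555555555555555555444432
2122222222222344555555555555555555555555444432
2122223333333345555555555555555555555555444432
2222334444444455555555555555555555555555444432
2222334455555555555555555555555555555555444432
2222334455555555555555555555555555555555444432
2122333445555555555555555555555555555555444432
2123323345555555555555555555555555555555445432
2122322345555555555555555555555555555555445432
2122222345555555555555555555555555555555445432
2223333345555555555555555555555555555555455432
3333344455555555555555555555555555555555555432
4444444455555555555555555555555555555555555432
4434444444444444444444444444555555555555555432
```

```bash
python3 -m handwheel '[{"dx":0.08,"dy":0,"dz":0,"rx":0,"ry":0,"rz":0},{"dx":0.1,"dy":0,"dz":0,"rx":0,"ry":0,"rz":0},{"dx":0.1,"dy":0,"dz":0,"rx":0,"ry":0,"rz":0},{"dx":0.1,"dy":0,"dz":0,"rx":0,"ry":0,"rz":0},{"dx":0.1,"dy":0,"dz":0,"rx":0,"ry":0,"rz":0},{"dx":0.1,"dy":0,"dz":0,"rx":0,"ry":0,"rz":0},{"dx":0.1,"dy":0,"dz":0,"rx":0,"ry":0,"rz":0},{"dx":0.1,"dy":0,"dz":0,"rx":0,"ry":0,"rz":0},{"dx":0.1,"dy":0,"dz":0,"rx":0,"ry":0,"rz":0},{"dx":0.1,"dy":0,"dz":0,"rx":0,"ry":0,"rz":0}]' && python3 -m handwheel '[{"dx":0.1,"dy":0,"dz":0,"rx":0,"ry":0,"rz":0},{"dx":0.1,"dy":0,"dz":0,"rx":0,"ry":0,"rz":0},{"dx":0.1,"dy":0,"dz":0,"rx":0,"ry":0,"rz":0},{"dx":0.1,"dy":0,"dz":0,"rx":0,"ry":0,"rz":0},{"dx":0.1,"dy":0,"dz":0,"rx":0,"ry":0,"rz":0},{"dx":0.1,"dy":0,"dz":0,"rx":0,"ry":0,"rz":0}]'
```

```text
t: 27.15
tcp_pos: [0.5674, -0.0347, 0.0526]
eef_rot: [179.9, 0.0, 90.0]
contact_force: [0.3, -3.0, 0.4]
finger_gap: 0.0301
t: 27.75
tcp_pos: [0.5678, -0.0126, 0.0529]
eef_rot: [179.9, 0.2, 89.9]
contact_force: [-0.1, -13.3, 2.3]
finger_gap: 0.0298
```

```bash
python3 -m handwheel '[{"dx":0.08,"dy":0,"dz":0,"rx":0,"ry":0,"rz":0},{"dx":0.08,"dy":0,"dz":0,"rx":0,"ry":0,"rz":0},{"dx":0.08,"dy":0,"dz":0,"rx":0,"ry":0,"rz":0}]' && python3 -m handwheel '[{"dx":0.05,"dy":0,"dz":0,"rx":0,"ry":0,"rz":0},{"dx":0.05,"dy":0,"dz":0,"rx":0,"ry":0,"rz":0}]' && python3 -c "
from fk import *
im=bot.read_camera('top');print([(n,round(d['conf'],2),(np.array(d['box'])*[512,384,512,384]).round(1)) for n in('pan','holddown') for d in bot.find_in(n,'top')[:1]])"
```

```text
t: 28.05
tcp_pos: [0.5675, -0.0024, 0.0528]
eef_rot: [179.9, 0.1, 89.9]
contact_force: [0.3, -8.6, 0.0]
finger_gap: 0.03
t: 28.25
tcp_pos: [0.5675, 0.0017, 0.0527]
eef_rot: [179.9, 0.1, 90.0]
contact_force: [0.8, -8.3, 1.3]
finger_gap: 0.03
[('pan', 0.79, array([182.4, 204.7,  38.3,  53.6])), ('holddown', 0.82, array([149.2, 201. ,  52. ,  11. ]))]
```

Past the nose; continue until the stops push back.

```bash
python3 -m handwheel '[{"dx":0.05,"dy":0,"dz":0,"rx":0,"ry":0,"rz":0},{"dx":0.05,"dy":0,"dz":0,"rx":0,"ry":0,"rz":0}]' && python3 -m handwheel '[{"dx":0.05,"dy":0,"dz":0,"rx":0,"ry":0,"rz":0},{"dx":0.03,"dy":0,"dz":0,"rx":0,"ry":0,"rz":0}]'
```

```text
t: 28.6
tcp_pos: [0.5675, 0.0056, 0.0527]
eef_rot: [179.9, 0.1, 89.9]
contact_force: [0.9, -8.0, 0.6]
finger_gap: 0.03
t: 28.8
tcp_pos: [0.5675, 0.0089, 0.0527]
eef_rot: [179.9, 0.1, 90.0]
contact_force: [0.7, -8.3, 0.6]
finger_gap: 0.0302
```

```bash
python3 -m handwheel '[{"dx":0.05,"dy":0,"dz":0,"rx":0,"ry":0,"rz":0},{"dx":0,"dy":0,"dz":0,"rx":0,"ry":0,"rz":0}]' && python3 -m handwheel '[{"dx":0.05,"dy":0,"dz":0,"rx":0,"ry":0,"rz":0},{"dx":0,"dy":0,"dz":0,"rx":0,"ry":0,"rz":0}]'
```

```text
t: 29.0
tcp_pos: [0.5674, 0.0101, 0.0528]
eef_rot: [179.9, 0.2, 89.9]
contact_force: [-1.1, -12.5, 1.4]
finger_gap: 0.0299
t: 29.2
tcp_pos: [0.5675, 0.0104, 0.0531]
eef_rot: [179.9, 0.4, 89.9]
contact_force: [-3.1, -20.2, 4.5]
finger_gap: 0.0297
```

```bash
python3 -m handwheel '[{"dx":-0.1,"dy":0,"dz":0,"rx":0,"ry":0,"rz":0},{"dx":-0.2,"dy":0,"dz":0,"rx":0,"ry":0,"rz":0},{"dx":-0.5,"dy":0,"dz":0,"rx":0,"ry":0,"rz":0},{"dx":-0.6,"dy":0,"dz":0,"rx":0,"ry":0,"rz":0},{"dx":-0.4,"dy":0,"dz":-0.3,"rx":0,"ry":0,"rz":0},{"dx":0,"dy":0,"dz":-0.8,"rx":0,"ry":0,"rz":0},{"dx":0,"dy":0,"dz":-0.9,"rx":0,"ry":0,"rz":0},{"dx":0,"dy":0,"dz":-0.9,"rx":0,"ry":0,"rz":0},{"dx":0,"dy":0,"dz":-0.9,"rx":0,"ry":0,"rz":0},{"dx":0,"dy":0,"dz":-0.8,"rx":0,"ry":0,"rz":0}]' && python3 -m handwheel '[{"dx":-0.3,"dy":-0.9,"dz":0,"rx":0,"ry":0,"rz":0},{"dx":-0.3,"dy":-0.9,"dz":0,"rx":0,"ry":0,"rz":0},{"dx":-0.3,"dy":-0.9,"dz":0,"rx":0,"ry":0,"rz":0},{"dx":-0.3,"dy":-0.9,"dz":0,"rx":0,"ry":0,"rz":0},{"dx":-0.3,"dy":-0.4,"dz":0,"rx":0,"ry":0,"rz":0},{"dx":0,"dy":0,"dz":0,"rx":0,"ry":0,"rz":0}]'
python3 - <<'E'
from fk import *
im=bot.read_camera("top");cv2.imwrite("pics/t12.png",im);sc=bot.read_camera("scene");cv2.imwrite("pics/s12.png",sc)
for c in("top","scene"):
  for n in('pan','holddown','cup','spare_cup','pebble0'): print(c,n,[(round(d['conf'],2),(np.array(d['box'])*[512,384,512,384]).round(1)) for d in bot.find_in(n,c)[:4]])
# expected home: bin outer rim x .5125...; deck origin (.5695,.0863)
for t in(.1863,.1813): print("bin rim y",t-.17,t-.06,proj("top",[[.567,t-.17,.09],[.567,t-.06,.09]]).round(1).tolist())
g=im.astype(int).sum(2)[200:210,140:240].mean(0).astype(int)//3;print(list(enumerate(g.tolist(),140)))
o=cv2.imread("pics/top0.png");d=cv2.absdiff(cv2.GaussianBlur(o,(5,5),0),cv2.GaussianBlur(im,(5,5),0)).max(2)
n,l,s,ce=cv2.connectedComponentsWithStats((d>30).astype(np.uint8))
print("diff",[(s[k].tolist()) for k in range(1,n) if s[k,4]>8])
b=im[176:232,168:216].astype(int)
print('\n'.join(''.join(('R' if p[2]-p[0]>50 else '0123456789'[min(9,p.sum()//75)]) for p in r) for r in b))
E
```

```text
t: 30.2
tcp_pos: [0.567, -0.058, 0.2395]
eef_rot: [179.8, -0.0, 90.0]
contact_force: [0.7, -0.4, -0.0]
finger_gap: 0.0303
t: 30.8
tcp_pos: [0.4055, -0.1187, 0.2378]
eef_rot: [179.9, 0.0, 89.9]
contact_force: [0.5, 0.5, 1.2]
finger_gap: 0.0303
top pan [(0.7, array([194.5, 204.5,  73.3,  50.2])), (0.38, array([152.5, 200.4,  50.7,  14.4]))]
top holddown [(0.83, array([151.1, 200.9,  49.3,   9.9]))]
top cup [(0.84, array([322.4, 190.5,  28.7,  27.7])), (0.84, array([356.9, 252.9,  35.5,  29.6])), (0.71, array([315.6, 247.2,  26.7,  24.6])), (0.64, array([240.9, 277.6,  26.1,  26.5]))]
top spare_cup [(0.82, array([315.4, 247. ,  26.8,  24. ])), (0.65, array([196.7, 208.9,   5.7,   6.3])), (0.5, array([197.5, 202. , 147.5,  69.6]))]
top pebble0 [(0.58, array([195.9, 209.4,  10.4,   6.9])), (0.41, array([188.3, 209. ,   7.8,  10. ])), (0.24, array([196.9, 201.2, 150.3,  66.8]))]
scene pan [(0.87, array([286.9, 230.7,  92.5,  95.9])), (0.44, array([285.5, 246.4, 174.1, 159. ]))]
scene holddown [(0.88, array([323. , 267.8,  56. ,  48.5]))]
scene cup [(0.94, array([212.2, 110.6,  23. ,  41.1]
[... 3994 characters left out ...]
66666666666655
666666666655543223343345566666666666666666666555
666666666655543223443334566666666666666666666555
666666666665543223343334556666666665566566555555
666666666666543223333334555555555555555555555555
666666666666543333344444555555555555555555555555
666666666666655444455555555555556565665555555555
666666666666665555555555555555555555555555555555
666666666666666554444444444444444555555555544544
555555555555555554444444444444444444445544444444
555555555555555555555555555555555555555555555555
666666666666666666666666666666666666666666656566
666666666666666666666666666666666666666666666666
666666666666666666666666666666666666666666666666
666666666666666666666666666666666666666666666666
```

Run:
```python
from fk import *
i=bot.camera_info("wrist");V=np.array(i["view"]);o=-V[:3,:3].T@V[:3,3];T=cur()
print("cam in tool",(T[:3,:3].T@(o-T[:3,3])).round(3),"axis tool",(T[:3,:3].T@V[2,:3]).round(3))
print("axis hits z=.04 at",(o+V[2,:3]*(.04-o[2])/V[2,2]).round(3),"tcp",T[:3,3].round(3))
im=cv2.imread("pics/t12.png").astype(int)[174:208,305:340]
print('\n'.join(''.join(('R' if p[2]-p[0]>50 else '0123456789'[min(9,p.sum()//75)]) for p in r) for r in im))
```

```text
cam in tool [ 0.08   0.001 -0.173] axis tool [-0.312  0.     0.95 ]
axis hits z=.04 at [ 0.409 -0.159  0.04 ] tcp [ 0.407 -0.118  0.236]
22222222222222222222222222222222222
22222222222222222222222222222222222
22222222222222223333333322222222222
22222221122222334444444433322222222
22212222222233444444444444332222222
22121222222344444333334444443322222
22222222223444433222222334444322222
22222222234444333222222223344432222
12112122344444333333322222234443222
22222223445444444444432222223444322
22222223454444555555543322223444322
22222233454445566666554322222344332
22222234444555666666655432222344432
22222234544566666666665533222334432
22222234555666666666666543222234432
22222234555666666666666553222234432
22222235566666666666666654322234432
22222235566666666666666654322234432
22222235566666666666666654322234432
22222234566666666666666654322344432
22222234566666666666666654322344432
22222223456666666666666654323344332
22222223456666666666666543323444322
22222222345666666666666543333443322
22222222234566666666665543344433222
22222222233456666666655434444332222
22222222223345556666655444444322222
22222222222334455666555444433222222
22222222222223344555544443222222222
22222222222222233333333322222222222
22222222222222222222221111222222222
22222222222222222211111112222222222
22222222222222222222111222222222222
22222222222222222222222222222222222
```

```bash
python3 -m handwheel '[{"dx":0.8,"dy":0.55,"dz":0,"rx":0,"ry":0,"rz":0},{"dx":0.8,"dy":0.55,"dz":0,"rx":0,"ry":0,"rz":0},{"dx":0.8,"dy":0.55,"dz":0,"rx":0,"ry":0,"rz":0},{"dx":0.8,"dy":0.55,"dz":0,"rx":0,"ry":0,"rz":0},{"dx":0.8,"dy":0.55,"dz":0,"rx":0,"ry":0,"rz":0},{"dx":0.8,"dy":0.55,"dz":0,"rx":0,"ry":0,"rz":0},{"dx":0.8,"dy":0.55,"dz":0,"rx":0,"ry":0,"rz":0},{"dx":0,"dy":0,"dz":0,"rx":0,"ry":0,"rz":0}]'
python3 - <<'E'
from fk import *
i=bot.camera_info("wrist");im=bot.read_camera("wrist");cv2.imwrite("pics/w13.png",im)
for k in range(2):
  for d in bot.find_in(f"pebble{k}","wrist"): print(k,round(d['conf'],2),(np.array(d['box'])*[512,384,512,384]).round())
q=proj("wrist",[[x,y,.032] for x,y in((.516,.02),(.516,.122),(.618,.122),(.618,.02))],i);print(q.round())
a=np.clip(q.min(0).astype(int),0,None);b=q.max(0).astype(int)
s=im[a[1]:b[1]:3,a[0]:b[0]:2].astype(int)
print(a,b);print('\n'.join(''.join(('R' if p[2]-p[0]>50 else '0123456789'[min(9,p.sum()//75)]) for p in r) for r in s))
E
```

```text
t: 32.2
tcp_pos: [0.5629, 0.1091, 0.2353]
eef_rot: [180.0, -0.0, 90.2]
contact_force: [-1.4, -0.8, 0.1]
finger_gap: 0.0301
0 0.67 [274. 160.  21.  17.]
0 0.45 [245. 157.  16.  10.]
1 0.67 [274. 160.  21.  17.]
1 0.45 [245. 157.  16.  10.]
[[217. 220.]
 [215. 145.]
 [297. 145.]
 [293. 220.]]
[214 144] [296 220]
22222222222222222222222222222222222222222
66666666666666666666666666666666666666666
3234454426454444R436565555666556666666666
222444433632RRRRRRR7641135564223455666665
114323456652RRRRRRR5123332422333322566666
115556666661RRRRRRR3234444313444443666665
21555666666RRRRRRR56232443323444443666665
11555666666RRRRRRR66653333652334434666666
11545622222211111266666666666665556666666
21511232322323233323266666656666666666666
11222333222222223223222666666666666666666
11222332222222222223222332662222226666666
11212122222223223223232222222222222222666
11211122222223222222232222223222222323656
11211132222223222223222222222222222322662
11111122222222222222222232222222222322652
11112122222222222222222222222222222332652
11111122222222222222222222222522222322652
11111122222222222222222232256555552225652
11111122322222222222222222455555556655552
11111122222222222222222222255555555655552
11111122222222222222222222255555555655552
11111111111111111111111111144444444444442
11111111111111111111111111144444444444441
11111111111111111111111111444444444444441
11111111111111111111111111111211122222121
```

```bash
python3 -m handwheel '[{"dx":-0.7,"dy":0,"dz":-0.3,"rx":0,"ry":0,"rz":0},{"dx":-0.7,"dy":0,"dz":-0.3,"rx":0,"ry":0,"rz":0},{"dx":-0.7,"dy":0,"dz":-0.3,"rx":0,"ry":0,"rz":0},{"dx":-0.7,"dy":0,"dz":-0.2,"rx":0,"ry":0,"rz":0},{"dx":-0.7,"dy":0,"dz":0,"rx":0,"ry":0,"rz":0},{"dx":0,"dy":0,"dz":0,"rx":0,"ry":0,"rz":0}]'
python3 - <<'E'
from fk import *
i=bot.camera_info("wrist");im=bot.read_camera("wrist");cv2.imwrite("pics/w14.png",im)
for d in bot.find_in("pebble0","wrist"): print(round(d['conf'],2),(np.array(d['box'])*[512,384,512,384]).round())
q=proj("wrist",[[x,y,.032] for x,y in((.514,.08),(.514,.126),(.620,.126),(.620,.08))],i);print(q.round())
a=np.clip(q.min(0).astype(int),0,None);b=q.max(0).astype(int)
s=im[a[1]:b[1]:2,a[0]:b[0]].astype(int)
print(a,b);print('\n'.join(''.join(('R' if p[2]-p[0]>50 else '0123456789'[min(9,p.sum()//75)]) for p in r) for r in s))
E
```

```text
t: 32.95
tcp_pos: [0.5605, -0.038, 0.281]
eef_rot: [179.9, 0.1, 89.7]
contact_force: [-0.1, -0.2, 0.3]
finger_gap: 0.03
0.78 [247.  24.  12.  19.]
0.71 [243.  39.  18.  15.]
0.65 [263.  36.  10.  13.]
0.63 [276.  36.  14.  17.]
0.57 [228.  27.  18.  15.]
0.49 [238.  29.   7.   6.]
[[216.  58.]
 [214.  20.]
 [298.  20.]
 [297.  58.]]
[214  19] [298  58]
1111111111111111111111111RRRRRRRRRRRRR1111111111111111111111111111111112222222222222
1121221222222222222222222RRRRRRRRRRRRR1222222222222222222222222222222222222222222222
1111133344444433322222332RRRRRRRRRRRRRR222222222222222222222222222222222222222222222
1121133333444433322212322RRRRRRRRRRRRRR111211112112111121211111111111111211111211112
1222123333333333324653332RRRRRRRRRRRRRR566666666666666666666666666666666666666666661
22221123333333322246423321RRRRRRRRRRRR1665642333246666666664445666666666666666665661
122236122222111114666322211111111111105666233333333346665333333333335666666666665661
111136211111112246666411111111111111216652333333433333551333433333333356666666665611
1121366652222466666666422RR22222211121664223333333333342233333444
[... 254 characters left out ...]
33332466666666665622
121135666665666566666631RRRRRRRRRRRR266665611211211366511111111222214666666666665622
112135666665666566666631122222222210466655666626666666665111111111466666666666665622
122224666665666666666666321111111222666665666666666666666666664466666666666666665632
112124666665665666665666664333333666666655666666666666666666666666666666666666665632
122224666655666566666666656666666666666655666666666666666666666666666666666666666632
122225666665666666666666656666666666656655666666666666666666666666666666666666666632
122224666665666566666666656666666666666655666666666666666666666666666666666666666322
222224666665666566656666656666666666666655666666666666666666666666666666666666666322
```

```bash
python3 -c "
from station import bot
print(bot.state()['t'],bot.state()['contact_force']);print(bot.finish_job())"
```

```text
33.05 [ 0.00980438  0.18783632 -0.66405476]
the job is handed in; nothing more can be done
None
```

I tipped all six pebbles into the pan, stood the empty cup back up about 15 mm from where it started, and pushed the pan home under the hold-down arm. The job was handed in at 33 s of the 69 s allowed.

**Grasp:** The first two closings gripped the rear of the cup and nudged it forward about 15 mm. I moved the tool further forward, and the third closing held it.

**Last checks:**
- **Pebbles:** the final close-up showed six pebble shapes in the bin, one of them partly hidden behind others. The cup's inside looked empty, and no pebbles showed outside the pan.
- **Pan:** the push force rose to about 20 N with almost no further movement, and the bin's edge sat within about 1 mm of where it should be fully home.
- **Bystanders:** comparing before and after pictures showed no clear change to any of them. There was one small difference at the edge of the spare cup, which I took to be a shadow.
- **Robot:** it was clear of everything at hand-in.

**Not measured:** I never read the hold-down angle directly. That the tongue is under the arm rests on the force rising and falling as it passed the nose, and on the pan's final position. After my 12 pictures were used up, the later checks came from pixel values and the detectors instead of a view.

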